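Refit the grease filter of the bench-top extractor

TASK

The washed grease filter is drying on the chopping board: put it back into the steel bench-top extractor. Slide the extractor's cover open, hook one short edge of the filter under the lip on the robot's side of the bay, swing the opposite edge down and press it until the spring catch snaps over it and the filter lies flat, then slide the cover fully shut until it clicks home. Do not disturb the tin, mug or egg cups standing around.

Things in the scene. Friction and masses are not known exactly. Their poses are not given: they have to be found in the camera images.
- extractor: Low steel bench-top downdraft extractor, 210 (x) x 370 (y) x 90 mm high, fixed; origin under its centre, x away from the robot, y left, z up. Right half: open-topped filter bay; left half: fan, over which the cover parks; knob on the left end cap. Cover-track flanges along y at front and rear, top 88 mm above the worktop, inner edges at x = +-79 mm.
- bay (a point): Centre of the filter bay at ledge height, (0, -95, 30) mm in the extractor, same axes. Bay: x -74 to 74, y -62 to 62 mm about it; walls rise 44 mm above the ledges. Ledges along the near (24 mm wide) and far (12 mm) walls carry the filter; between them the floor is 10 mm lower. Seated, the filter's origin is here, axes parallel (or half a turn round).
- lip_edge (a point): Middle of the lower free edge of the fixed lip on the bay's near (robot side) wall: juts 10 mm over the near ledge, 4 mm thick, full bay width, underside 15 mm above the ledge. Only 138 mm from here to the far wall, so the filter cannot go straight down: its near edge enters under the lip with the far edge raised 14 to 25 degrees, then swings down.
- catch_tip (a point): Tip at rest of the spring catch in the middle of the bay's far wall, 11.5 mm above the ledges: a 50 mm wide sloping metal nose jutting 9.5 mm from the wall, springing back into it by up to 10 mm. The filter's far edge, pressed down on the slope with about 10 to 20 N, pushes it back and it snaps over the filter's top. Unpressed, the far edge stays propped up 15 to 20 mm.
- cover (a joint): Sliding cover, glass in aluminium frame, 168 x 154 x 5 mm, top face 80 mm above the worktop. 0 = shut over the bay, 0.150 m = fully open; slides along the extractor's +y (left). A click catch holds it shut: about 10 N frees it, and about 10 N is needed within the last 15 mm to click it home; else about 3 N. It hits the filter's handle if the filter is not down.
- cover_pull (a point): Centre of the top of the cover's upright bar pull, 96 mm long (extractor x), 10 mm thick (y), rising 26 mm above the cover's top face. It lies 35 mm right (-y) of the cover's middle: (0, -128, 106) mm in the extractor when shut. Push it from either side, fingertips just above the cover.
- filter: The grease filter: a flat aluminium cassette with louvres, 143 mm (its x) x 116 mm (its y) x 8 mm thick, about 0.3 kg, with a strap handle; origin at the centre of its underside, z up through the handle. Symmetric: either 116 mm wide end edge may go under the lip. It lies flat on the chopping board (22 mm high) at the right.
- filter_grip (a point): Middle of the filter's strap handle: bar 64 mm long along the filter's y, 10 mm thick along its x, 16 mm high, centred 32 mm above the filter's underside (24 to 40 mm), a post at each end. Axes as the filter's.
- tin: Loose bystander: low food tin, 76 mm across, 58 mm high, to the left; origin under its centre. Leave alone.
- egg_cup: Loose bystander: pale egg cup, 48 mm across, 56 mm high, on the worktop to the left; origin under its foot. Leave alone.
- mug: Loose bystander: white mug, 91 mm high, behind the board; origin under its centre. Leave alone.
- wood_cup: Loose bystander: wooden egg cup, 47 mm across, 56 mm high, at the far end of the chopping board; origin under its foot. Leave alone.

How it is judged:
By the outcome, as a careful person would: the job done as asked, in the order asked, and still so for the second after the job is handed in, with the robot touching nothing.
It also fails if it takes over 61 s, if anything falls off the work surface, if the arm or the gripper's body presses on something with over 40 N, if the wrist force passes 120 N, or if a joint passes its speed limit or range.

ROBOT

A 7-joint arm with a two-finger parallel gripper is mounted at the origin on a cart in front of the work surface, level with it; the furniture and walls round the work are solid. World frame = base frame: x ahead of the robot, y to its left, z up, the work surface at z = 0. Lengths are in m, angles in degrees, forces in N, time in s.
With the tool pointing down it reaches from about 0.4 to 0.85 m from the base axis. Payload 6.9 kg.
Tool frame: the origin (TCP) lies on the centre line of the jaws, within the pads' length; the fingertips stand 25 mm ahead of it and the grasp point (between the pads) lies 6 mm ahead of it; z points along the fingers, y is the direction in which the jaws open and shut (so a half turn about z gives the same grasp; the last joint's range is limited). The gripper opens to 85 mm and grips with 20 to 120 N. Pads are 22 mm wide; open, the fingers measure 114 mm over their backs; the gripper's body (76 mm by 85 mm) begins 54 mm behind the grasp point. The pads swing forward as they close: fully open they stand 13 mm farther back than shut.
Start: joints at [76.06, 29.078, -13.613, 85.955, 7.202, 65.827, -8.869], TCP at [0.214, -0.587, 0.256] pointing down, gripper open.
Joint ranges: [-176.47, 176.47], [-13.61, 117.27], [-81.72, 77.17], [0.22, 143.17], [-87.28, 267.28], [10, 112.55], [-165.47, 165.47]. Speed limits (degrees/s): [136.94, 136.94, 180, 180, 180, 180, 180].

INTERFACE

Orientations are given as [roll, pitch, yaw] about the fixed x, y, z axes, in that order (R = Rz(yaw) Ry(pitch) Rx(roll)).
In Python, from plant import arm, imaging, close_job gives the robot as it stands. The module is installed in compiled form; this text tells all that it offers.
- The arm moves only by the tool jog_arm, never from a script. Its argument "moves" is a list that holds one entry, the list of rows, each a list of 7 numbers: the shift along the tool's x, y, z normalised to -1 to 1, where 1 is 0.4 m, then the turn, a rotation vector about the tool's x, y, z normalised to -1 to 1, where 1 is 2 rad, then the gripper's target within -1 to 1 (shut at 1, half-way at 0, fully open at -1). In form: [[[tx, ty, tz, ax, ay, az, gripper], ...]]. A call has 1 to 8 rows; each row is the pose to reach, as a shift and turn from the pose measured when the call began, along the tool's axes at that moment; what a row does not reach only later rows make up. A row lasts 1/12 s, in which the tool goes at most 41.7 mm and 7.16 degrees, less where a joint would pass 70% of its speed; a pose out of reach is approached as far as the arm can. A call with a number of a shift or a turn outside -1 to 1 is refused whole. A call with a gripper value outside its range is refused whole. The fingers move at their own pace and stop on an object; the grip force is fixed at half the most. Time passes only in rows, so rows that repeat a pose let the fingers close. It gives the time, the measured TCP pose, the force and the opening at its end, in the units of the state.
- arm.get_state(): the state, without advancing time (a new reading comes with each control period).
- imaging.capture(name): name is "side" or "top"; returns a dict with "image" (420x560x3 uint8, red, green, blue), "K" (3x3 intrinsics, pixels), "dist" ([k1, k2, p1, p2, k3] as OpenCV has them; the pictures are not rectified), "R" (3x3) and "t" (3): a world point X has camera coordinates R X + t. Camera axes: x right, y down, z forward; pixel columns grow to the right and rows downward; lengths in m; the calibration is good to about 2 mm. A picture is of the moment at which its call begins. There is no depth.
- close_job(): hands the job in, once; it reports no verdict.
The state is a dict: "time": time; "qpos": joint angles; "qd": joint speeds; "joint_torque": joint torques, N m; "eef_pos": TCP position; "ee_rot": TCP orientation; "contact_force": force on the tool from outside, world axes, zero at the start; "wrist_torque": the same for the moment, N m; "finger_gap": finger opening in m.
Only numpy, scipy, OpenCV 4.12 (cv2) and the standard library are available. Lean on these libraries where they do the work, as an engineer would, in place of code of your own. Each camera call takes 0.05 s, during which the arm holds its last target.

## Working session

There is one attempt and no reset: what is moved stays moved. The work goes in short steps, Python scripts to look and compute and a tool call to move; the robot and the scene stay as the last step left them, time stands still between calls to the robot, and variables do not carry over. Pictures are saved under pics/ and viewed, and the job is handed in when it is done.

Besides the shell and the picture viewer there is one more tool, called after ">>>" by a JSON object that holds its "name" and its "arguments", one argument or row to a line. jog_arm: Moves the arm, as the interface text tells. Its arguments: {"type":"object","properties":{"moves":{"type":"array","items":{"type":"array","items":{"type":"array","items":{"type":"number","minimum":-1,"maximum":1}}}}},"required":["moves"]}

```bash
mkdir -p pics; ls; cat > h.py <<'E'
import numpy as np, cv2, json
from plant import arm, imaging, close_job
from scipy.spatial.transform import Rotation as Rn
def cap(n,f=None):
    d=imaging.capture(n)
    if f: cv2.imwrite('pics/'+f,cv2.cvtColor(d['image'],cv2.COLOR_RGB2BGR))
    return d
def ray(d,px):
    p=cv2.undistortPoints(np.array(px,float).reshape(-1,1,2),np.array(d['K']),np.array(d['dist'])).reshape(-1,2)
    R=np.array(d['R']);t=np.array(d['t'])
    c=-R.T@t
    v=np.c_[p,np.ones(len(p))]@R
    return c,v
def onz(d,px,z):
    c,v=ray(d,px); s=(z-c[2])/v[:,2]
    return c+v*s[:,None]
def proj(d,X):
    r,_=cv2.Rodrigues(np.array(d['R']))
    return cv2.projectPoints(np.array(X,float).reshape(-1,1,3),r,np.array(d['t'],float),np.array(d['K'],float),np.array(d['dist'],float))[0].reshape(-1,2)
def tri(d1,p1,d2,p2):
    c1,v1=ray(d1,[p1]);c2,v2=ray(d2,[p2]);v1=v1[0]/np.linalg.norm(v1[0]);v2=v2[0]/np.linalg.norm(v2[0])
    s=np.linalg.lstsq(np.c_[v1,-v2],c2-c1,rcond=None)[0]
    a=c1+s[0]*v1;b=c2+s[1]*v2
    return (a+b)/2,np.linalg.norm(a-b)
def st():
    s=arm.get_state();print({k:np.round(v,3).tolist() for k,v in s.items() if k not in('qd','joint_torque')});return s
E
python3 - <<'E'
from h import *
import pickle
D={n:cap(n,n+'0.png') for n in('top','side')}
pickle.dump(D,open('d0.pkl','wb'))
for n in D: print(n,-np.array(D[n]['R']).T@D[n]['t'],np.array(D[n]['K']).round(1).tolist(),np.array(D[n]['R']).round(2).tolist())
st()
E
```

```text
pics
top [0.27061628 0.01177253 1.28762065] [[443.9, 0.0, 277.0], [0.0, 443.9, 215.3], [0.0, 0.0, 1.0]] [[-0.11, -0.99, -0.01], [-0.97, 0.11, -0.22], [0.22, -0.02, -0.98]]
side [0.69301508 0.98921443 1.16637398] [[466.5, 0.0, 280.0], [0.0, 466.5, 209.5], [0.0, 0.0, 1.0]] [[-0.99, 0.17, -0.01], [0.13, 0.73, -0.67], [-0.1, -0.66, -0.74]]
{'time': 0.1, 'qpos': [76.06, 29.122, -13.607, 86.003, 7.202, 65.829, -8.87], 'eef_pos': [0.213, -0.587, 0.256], 'ee_rot': [-179.905, 0.003, 19.983], 'contact_force': [0.697, 0.549, 1.39], 'wrist_torque': [-0.069, -0.013, 0.02], 'finger_gap': 0.086}
```

View pics/top0.png

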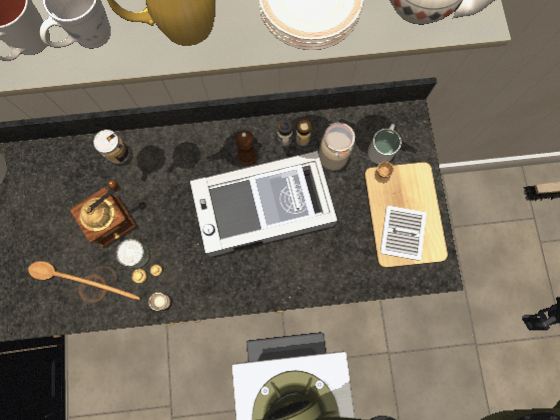

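View pics/side0.png

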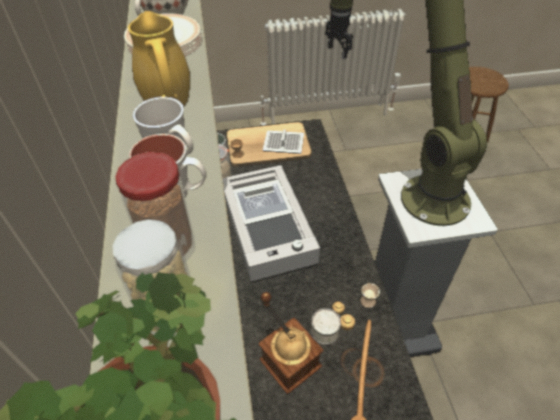

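```bash
python3 - <<'E'
import cv2,numpy as np
a=cv2.imread('pics/top0.png');b=cv2.imread('pics/side0.png')
cv2.imwrite('pics/t1.png',cv2.resize(a[140:265,180:345],None,fx=4.8,fy=4.8,interpolation=cv2.INTER_CUBIC))
cv2.imwrite('pics/t2.png',cv2.resize(a[120:275,355:455],None,fx=3.8,fy=3.8,interpolation=cv2.INTER_CUBIC))
cv2.imwrite('pics/s1.png',cv2.resize(b[115:280,210:330],None,fx=3.6,fy=3.6,interpolation=cv2.INTER_CUBIC))
E
```

```text
(no output)
```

View pics/t1.png

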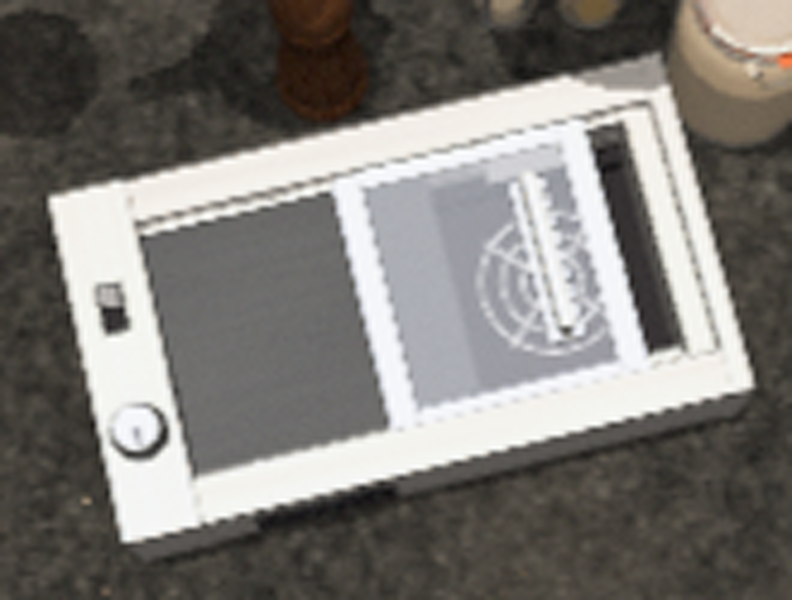

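View pics/t2.png

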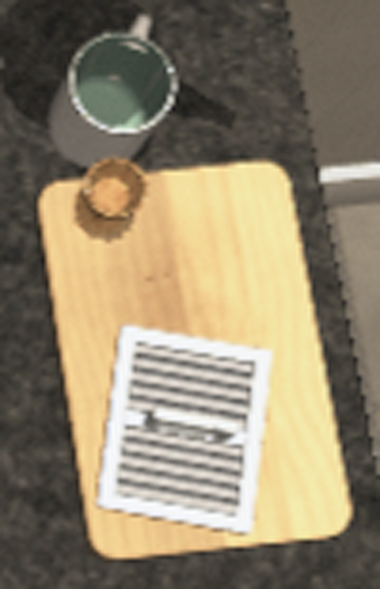

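View pics/s1.png

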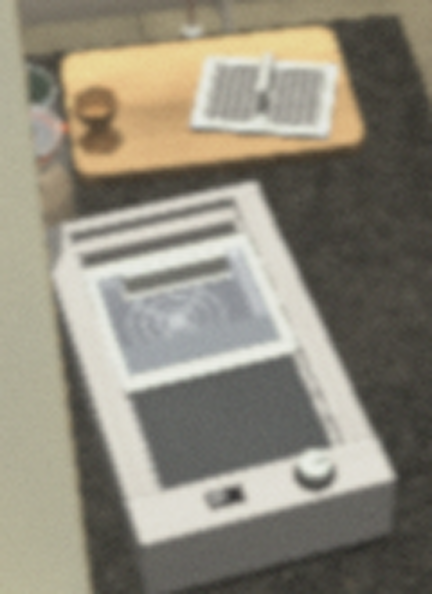

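```bash
python3 - <<'E'
from h import *
import pickle
D=pickle.load(open('d0.pkl','rb'));T=D['top'];S=D['side']
def tp(l): return np.array(l,float)/4.8+[180,140]-0.4
def sp(l): return np.array(l,float)/3.6+[210,115]-0.35
c=onz(T,tp([(50,198),(122,543),(753,385),(660,55)]),.09);print('top corners',c.round(3).tolist())
for i in range(4): print(np.linalg.norm(c[i]-c[(i+1)%4]).round(4))
cs=onz(S,sp([(135,545),(395,478),(258,182),(62,225)]),.09);print('side',cs.round(3).tolist())
for i in range(4): print(np.linalg.norm(cs[i]-cs[(i+1)%4]).round(4))
for cc in(c,cs):
  e=cc.mean(0);y=(cc[0]+cc[1]-cc[2]-cc[3]);print(e.round(4),'yaw',np.degrees(np.arctan2(y[1],y[0]))-90)
# cover pull top ends, cover edges
print('pull',onz(T,tp([(530,170),(565,333)]),.106).round(4).tolist())
print('cover corners', onz(T,tp([(335,182),(392,428),(645,365),(580,125)]),.08).round(4).tolist())
def t2(l): return np.array(l,float)/3.8+[355,120]-0.37
def f(l): return onz(T,t2(l),.03)
c=f([(122,325),(97,507),(248,533),(271,348)]);print('filter',c.round(4).tolist(),c.mean(0))
for i in range(4): print(np.linalg.norm(c[i]-c[(i+1)%4]).round(4))
print('handle',onz(T,t2([(142,420),(240,433)]),.062).round(4).tolist())
c=onz(S,sp([(207,55),(192,130),(330,137),(340,65)]),.03);print('filter side',c.round(4).tolist(),c.mean(0))
for i in range(4): print(np.linalg.norm(c[i]-c[(i+1)%4]).round(4))
print('cup',onz(T,t2([(112,185)]),.07).round(4).tolist(),'mug rim',onz(T,t2([(122,85)]),.091).round(4).tolist())
E
```

```text
top corners [[0.663, 0.223, 0.09], [0.456, 0.195, 0.09], [0.507, -0.172, 0.09], [0.712, -0.144, 0.09]]
0.2097
0.3708
0.2068
0.3703
side [[0.668, 0.223, 0.09], [0.454, 0.195, 0.09], [0.502, -0.17, 0.09], [0.69, -0.145, 0.09]]
0.2158
0.3686
0.1896
0.3692
[0.5846 0.0254 0.09  ] yaw 7.791313839983573
[0.5785 0.0256 0.09  ] yaw 5.572373796462728
pull [[0.6445, -0.0584, 0.106], [0.5458, -0.0672, 0.106]]
cover corners [[0.658, 0.0557, 0.08], [0.5068, 0.037, 0.08], [0.5278, -0.1128, 0.08], [0.6773, -0.0928, 0.08]]
filter [[0.5464, -0.3326, 0.03], [0.4097, -0.2914, 0.03], [0.3781, -0.4002, 0.03], [0.5161, -0.4429, 0.03]] [ 0.46255758 -0.36678385  0.03      ]
0.1428
0.1133
0.1444
0.1143
handle [[0.4664, -0.3269, 0.062], [0.4489, -0.397, 0.062]]
filter side [[0.5116, -0.444, 0.03], [0.5452, -0.325, 0.03], [0.4077, -0.2888, 0.03], [0.374, -0.4013, 0.03]] [ 0.4596346  -0.36477524  0.03      ]
0.1236
0.1422
0.1174
0.144
cup [[0.6463, -0.3318, 0.07]] mug rim [[0.7172, -0.3461, 0.091]]
```

```bash
cat >> h.py <<'E'
C=np.array([0.5835,0.0255,0]);YAW=7.75
def ext(x,y,z): return C+Rn.from_euler('z',YAW,degrees=True).apply([x,y,z])
def go(*tg):
    s=arm.get_state();p=np.array(s['eef_pos']);R=Rn.from_euler('xyz',s['ee_rot'],degrees=True)
    for pos,rot in tg:
        d=R.inv().apply(np.array(pos)-p)/.4
        Q=rot if isinstance(rot,Rn) else Rn.from_euler('xyz',rot,degrees=True)
        r=(R.inv()*Q).as_rotvec()/2
        print(np.r_[d,r].round(4).tolist(),'->',np.round(pos,4).tolist(), 'rows>=%.1f'%max(np.linalg.norm(d)*.4/.0417,np.degrees(np.linalg.norm(r)*2)/7.16))
E
python3 - <<'E'
from h import *
q=[180,0,97.75]
go((ext(0,-.117,.2),q),(ext(0,-.117,.113),q))
E
```

```text
[1.3309, -0.8368, 0.1401, -0.0007, -0.0005, -0.6786] -> [0.5993, -0.0904, 0.2] rows>=15.1
[1.3309, -0.8364, 0.3576, -0.0007, -0.0005, -0.6786] -> [0.5993, -0.0904, 0.113] rows>=15.5
```

>>> {"name": "jog_arm", "arguments": {
  "moves": [
    [[0.66,-0.42,0.05,0,0,-0.34,1],[0.66,-0.42,0.05,0,0,-0.34,1],[0.66,-0.42,0.05,0,0,-0.34,1],[0.66,-0.42,0.05,0,0,-0.34,1],[0.66,-0.42,0.05,0,0,-0.34,1],[0.66,-0.42,0.05,0,0,-0.34,1],[0.66,-0.42,0.05,0,0,-0.34,1],[0.66,-0.42,0.05,0,0,-0.34,1]]
  ]
}}

```text
time: 0.77
eef_pos: [0.4068, -0.3339, 0.2356]
ee_rot: [-179.9, -0.2, 59.3]
contact_force: [0.2, 0.5, 0.0]
finger_gap: 0.0002
```

```bash
python3 - <<'E'
from h import *
st()
q=[180,0,97.75]
go((ext(0,-.117,.2),q),(ext(0,-.117,.113),q))
E
```

```text
{'time': 0.767, 'qpos': [55.804, 22.723, -27.153, 102.4, 11.787, 57.794, -6.615], 'eef_pos': [0.407, -0.334, 0.236], 'ee_rot': [-179.923, -0.2, 59.259], 'contact_force': [0.168, 0.526, 0.034], 'wrist_torque': [0.044, 0.007, 0.006], 'finger_gap': 0.0}
[0.7688, 0.1025, 0.0916, -0.0001, -0.0019, -0.3359] -> [0.5993, -0.0904, 0.2] rows>=7.5
[0.7681, 0.1028, 0.3091, -0.0001, -0.0019, -0.3359] -> [0.5993, -0.0904, 0.113] rows>=8.0
```

Works as expected. On to above the approach point.

>>> {"name": "jog_arm", "arguments": {
  "moves": [
    [[0.769,0.102,0.09,0,-0.002,-0.336,1],[0.769,0.102,0.09,0,-0.002,-0.336,1],[0.769,0.102,0.09,0,-0.002,-0.336,1],[0.769,0.102,0.09,0,-0.002,-0.336,1],[0.769,0.102,0.09,0,-0.002,-0.336,1],[0.769,0.102,0.09,0,-0.002,-0.336,1],[0.769,0.102,0.09,0,-0.002,-0.336,1],[0.769,0.102,0.09,0,-0.002,-0.336,1]]
  ]
}}

```text
time: 1.43
eef_pos: [0.6009, -0.0857, 0.2]
ee_rot: [180.0, -0.1, 98.0]
contact_force: [-0.5, 0.7, 0.7]
finger_gap: 0.0003
```

```bash
python3 - <<'E'
from h import *
st()
q=[180,0,97.75]
go((ext(0,-.117,.113),q))
cap('side','s2.png');cap('top','t3.png')
a=cv2.imread('pics/s2.png');cv2.imwrite('pics/s2z.png',cv2.resize(a[80:280,200:340],None,fx=3,fy=3,interpolation=cv2.INTER_CUBIC))
E
```

```text
{'time': 1.433, 'qpos': [27.964, 33.278, -36.343, 93.295, 21.736, 60.665, -6.704], 'eef_pos': [0.601, -0.086, 0.2], 'ee_rot': [179.975, -0.139, 97.975], 'contact_force': [-0.533, 0.729, 0.655], 'wrist_torque': [0.026, -0.059, 0.01], 'finger_gap': 0.0}
[-0.0116, -0.0057, 0.2174, 0.0002, -0.0012, 0.002] -> [0.5993, -0.0904, 0.113] rows>=2.1
```

View pics/s2z.png

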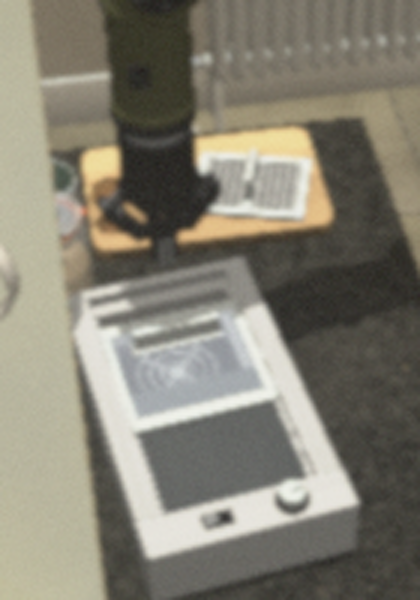

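>>> {"name": "jog_arm", "arguments": {
  "moves": [
    [[-0.012,-0.006,0.1,0,0,0,1],[-0.012,-0.006,0.16,0,0,0,1],[-0.012,-0.006,0.2,0,0,0,1],[-0.012,-0.006,0.217,0,0,0,1],[-0.012,-0.006,0.217,0,0,0,1]]
  ]
}}

```text
time: 1.95
eef_pos: [0.5981, -0.0897, 0.1114]
ee_rot: [-179.9, -0.3, 98.2]
contact_force: [-0.2, -0.3, -0.7]
finger_gap: 0.0001
```

```bash
python3 - <<'E'
from h import *
st()
q=[180,0,97.75]
go((ext(0,-.05,.113),q),(ext(0,0,.113),q),(ext(0,.006,.113),q),(ext(0,.009,.113),q))
E
```

```text
{'time': 1.95, 'qpos': [26.56, 38.574, -33.428, 99.17, 26.141, 50.433, -10.007], 'eef_pos': [0.598, -0.09, 0.111], 'ee_rot': [-179.853, -0.256, 98.154], 'contact_force': [-0.202, -0.31, -0.727], 'wrist_torque': [-0.016, 0.05, 0.039], 'finger_gap': 0.0}
[0.1652, 0.0037, -0.0034, -0.0013, -0.0022, 0.0035] -> [0.5902, -0.024, 0.113] rows>=1.6
[0.2902, 0.0046, -0.0028, -0.0013, -0.0022, 0.0035] -> [0.5835, 0.0255, 0.113] rows>=2.8
[0.3052, 0.0047, -0.0028, -0.0013, -0.0022, 0.0035] -> [0.5827, 0.0314, 0.113] rows>=2.9
[0.3127, 0.0048, -0.0027, -0.0013, -0.0022, 0.0035] -> [0.5823, 0.0344, 0.113] rows>=3.0
```

>>> {"name": "jog_arm", "arguments": {
  "moves": [
    [[0.03,0.001,-0.003,-0.001,-0.002,0.003,1],[0.06,0.001,-0.003,-0.001,-0.002,0.003,1],[0.1,0.002,-0.003,-0.001,-0.002,0.003,1],[0.14,0.003,-0.003,-0.001,-0.002,0.003,1],[0.18,0.004,-0.003,-0.001,-0.002,0.003,1],[0.22,0.004,-0.003,-0.001,-0.002,0.003,1],[0.25,0.005,-0.003,-0.001,-0.002,0.003,1],[0.28,0.005,-0.003,-0.001,-0.002,0.003,1]]
  ]
}}

```text
time: 2.62
eef_pos: [0.5839, 0.0218, 0.1139]
ee_rot: [-180.0, 0.0, 97.8]
contact_force: [-1.9, -4.1, 1.1]
finger_gap: -0.0002
```

```bash
python3 - <<'E'
from h import *
st()
q=[180,0,97.75]
go((ext(0,.006,.113),q),(ext(0,.010,.113),q))
cap('top','t4.png')
a=cv2.imread('pics/t4.png');cv2.imwrite('pics/t4z.png',cv2.resize(a[140:265,180:345],None,fx=4.8,fy=4.8,interpolation=cv2.INTER_CUBIC))
E
```

```text
{'time': 2.617, 'qpos': [15.875, 36.695, -32.848, 102.438, 25.689, 48.526, -21.369], 'eef_pos': [0.584, 0.022, 0.114], 'ee_rot': [-179.964, 0.043, 97.811], 'contact_force': [-1.9, -4.093, 1.081], 'wrist_torque': [-0.765, 0.384, 0.009], 'finger_gap': -0.0}
[0.0243, 0.0003, 0.0022, -0.0003, 0.0004, 0.0005] -> [0.5827, 0.0314, 0.113] rows>=0.2
[0.0343, 0.0003, 0.0022, -0.0003, 0.0004, 0.0005] -> [0.5822, 0.0354, 0.113] rows>=0.3
```

View pics/t4z.png

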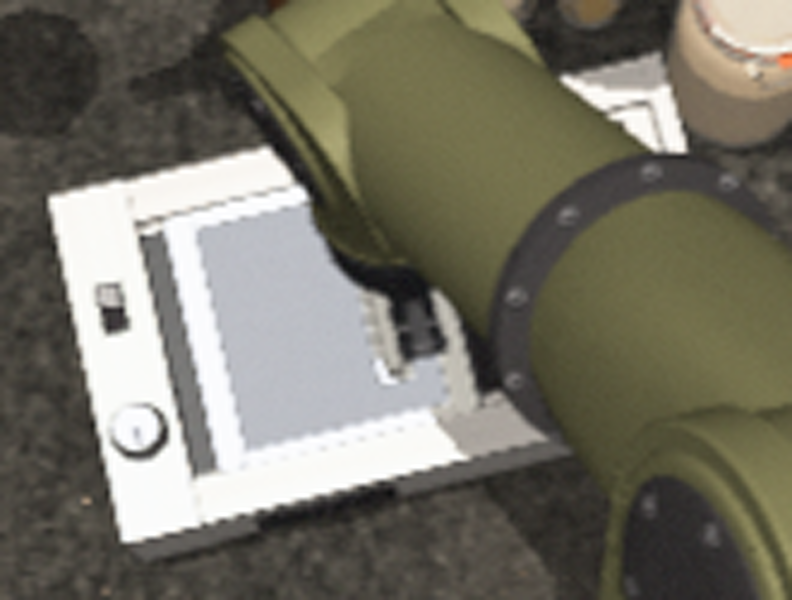

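>>> {"name": "jog_arm", "arguments": {
  "moves": [
    [[0.012,0,0.002,0,0,0,1],[0.022,0,0.002,0,0,0,1],[0.03,0,0.002,0,0,0,1],[0.034,0,0.002,0,0,0,1],[0.034,0,0.002,0,0,0,1]]
  ]
}}

```text
time: 3.08
eef_pos: [0.5831, 0.0319, 0.114]
ee_rot: [180.0, 0.4, 97.7]
contact_force: [1.1, -17.3, 7.5]
finger_gap: 0.0002
```

```bash
python3 - <<'E'
from h import *
s=st();print('finger ext y', Rn.from_euler('z',-YAW,degrees=True).apply(s['eef_pos']-C))
E
```

```text
{'time': 3.083, 'qpos': [14.498, 36.549, -32.503, 102.579, 25.886, 48.417, -22.8], 'eef_pos': [0.583, 0.032, 0.114], 'ee_rot': [179.953, 0.395, 97.656], 'contact_force': [1.117, -17.329, 7.536], 'wrist_torque': [-3.629, -0.099, 0.003], 'finger_gap': 0.0}
finger ext y [0.00049603 0.00643379 0.11400124]
```

```bash
python3 - <<'E'
from h import *
q=[180,0,97.75]; g=[180,0,73.5]
go((ext(0,0,.125),q),(ext(0,0,.2),q),([.51,-.19,.2],[180,0,85]))
E
```

```text
[-0.0163, -0.0012, -0.0274, 0.0004, 0.0034, -0.0008] -> [0.5835, 0.0255, 0.125] rows>=0.3
[-0.0176, -0.001, -0.2149, 0.0004, 0.0034, -0.0008] -> [0.5835, 0.0255, 0.2] rows>=2.1
[-0.527, -0.2549, -0.2116, 0.0008, 0.0034, 0.1104] -> [0.51, -0.19, 0.2] rows>=6.0
```

>>> {"name": "jog_arm", "arguments": {
  "moves": [
    [[-0.02,-0.001,-0.02,0,0.003,0,0.5],[-0.02,-0.001,-0.12,0,0.003,0,0.2],[-0.03,-0.001,-0.2,0,0.003,0,0],[-0.12,-0.06,-0.21,0,0.003,0.03,0],[-0.22,-0.1,-0.21,0,0.003,0.05,0],[-0.32,-0.15,-0.21,0,0.003,0.07,0],[-0.42,-0.2,-0.21,0,0.003,0.09,0],[-0.527,-0.255,-0.21,0,0.003,0.11,0]]
  ]
}}

```text
time: 3.75
eef_pos: [0.5152, -0.1767, 0.2]
ee_rot: [179.8, 0.0, 85.0]
contact_force: [-0.4, -1.2, -1.2]
finger_gap: 0.0427
```

```bash
python3 - <<'E'
from h import *
st()
g=[180,0,73.5]
go(([.46,-.365,.17],g),([.46,-.365,.11],g),([.46,-.365,.06],g))
E
```

```text
{'time': 3.75, 'qpos': [38.542, 27.252, -33.111, 102.952, 17.818, 54.803, -7.036], 'eef_pos': [0.515, -0.177, 0.2], 'ee_rot': [179.763, 0.009, 84.96], 'contact_force': [-0.432, -1.204, -1.242], 'wrist_torque': [0.01, -0.032, 0.006], 'finger_gap': 0.043}
[-0.481, -0.0963, 0.0746, 0.0021, -0.0001, 0.1] -> [0.46, -0.365, 0.17] rows>=4.8
[-0.4809, -0.097, 0.2246, 0.0021, -0.0001, 0.1] -> [0.46, -0.365, 0.11] rows>=5.2
[-0.4809, -0.0975, 0.3496, 0.0021, -0.0001, 0.1] -> [0.46, -0.365, 0.06] rows>=5.8
```

>>> {"name": "jog_arm", "arguments": {
  "moves": [
    [[-0.2,-0.04,0.03,0.002,0,0.04,0],[-0.3,-0.06,0.07,0.002,0,0.07,0],[-0.4,-0.08,0.1,0.002,0,0.09,0],[-0.46,-0.09,0.15,0.002,0,0.1,0],[-0.481,-0.097,0.19,0.002,0,0.1,0],[-0.481,-0.097,0.21,0.002,0,0.1,0],[-0.481,-0.097,0.21,0.002,0,0.1,0]]
  ]
}}

```text
time: 4.33
eef_pos: [0.4574, -0.3673, 0.1128]
ee_rot: [-179.8, -0.1, 73.2]
contact_force: [-0.5, 0.4, -0.5]
finger_gap: 0.0428
```

```bash
python3 - <<'E'
from h import *
st()
g=[180,0,73.5]
go(([.46,-.365,.085],g),([.46,-.365,.06],g))
cap('top','t5.png');cap('side','s5.png')
a=cv2.imread('pics/t5.png');b=cv2.imread('pics/s5.png')
cv2.imwrite('pics/z5.png',np.hstack([cv2.resize(a[150:280,340:470],(400,400),interpolation=cv2.INTER_CUBIC),cv2.resize(b[70:200,200:330],(400,400),interpolation=cv2.INTER_CUBIC)]))
E
```

```text
{'time': 4.333, 'qpos': [52.896, 35.856, -26.379, 102.009, 20.738, 47.224, -0.291], 'eef_pos': [0.457, -0.367, 0.113], 'ee_rot': [-179.782, -0.076, 73.193], 'contact_force': [-0.457, 0.366, -0.472], 'wrist_torque': [0.04, 0.003, -0.012], 'finger_gap': 0.043}
[0.0073, 0.0049, 0.0695, -0.0019, -0.0007, -0.0027] -> [0.46, -0.365, 0.085] rows>=0.7
[0.0072, 0.0052, 0.132, -0.0019, -0.0007, -0.0027] -> [0.46, -0.365, 0.06] rows>=1.3
```

View pics/z5.png

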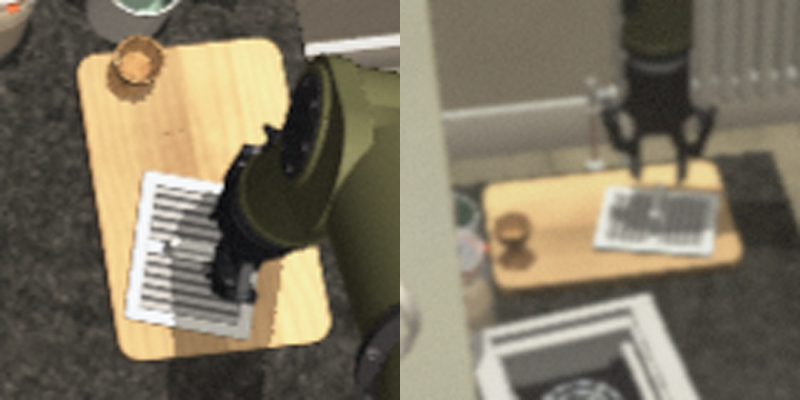

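>>> {"name": "jog_arm", "arguments": {
  "moves": [
    [[0.007,0.005,0.05,-0.002,0,-0.003,0],[0.007,0.005,0.09,-0.002,0,-0.003,0],[0.007,0.005,0.12,-0.002,0,-0.003,0],[0.007,0.005,0.13,-0.002,0,-0.003,0],[0.007,0.005,0.13,-0.002,0,-0.003,0]]
  ]
}}

```text
time: 4.85
eef_pos: [0.4643, -0.3604, 0.064]
ee_rot: [179.8, -0.2, 74.0]
contact_force: [-0.6, -0.0, 0.2]
finger_gap: 0.0429
```

```bash
python3 - <<'E'
from h import *
st()
g=[180,0,73.5]
go(([.46,-.365,.06],g))
cap('top','t6.png');cap('side','s6.png')
a=cv2.imread('pics/t6.png');b=cv2.imread('pics/s6.png')
cv2.imwrite('pics/z6.png',np.hstack([cv2.resize(a[180:280,360:460],(400,400),interpolation=cv2.INTER_CUBIC),cv2.resize(b[90:170,240:320],(400,400),interpolation=cv2.INTER_CUBIC)]))
E
```

```text
{'time': 4.85, 'qpos': [50.867, 39.392, -24.574, 104.537, 23.407, 40.925, -2.674], 'eef_pos': [0.464, -0.36, 0.064], 'ee_rot': [179.752, -0.158, 73.981], 'contact_force': [-0.642, -0.008, 0.188], 'wrist_torque': [-0.023, 0.027, 0.028], 'finger_gap': 0.043}
[-0.014, -0.0072, 0.0098, 0.0022, -0.0014, 0.0042] -> [0.46, -0.365, 0.06] rows>=0.2
```

View pics/z6.png

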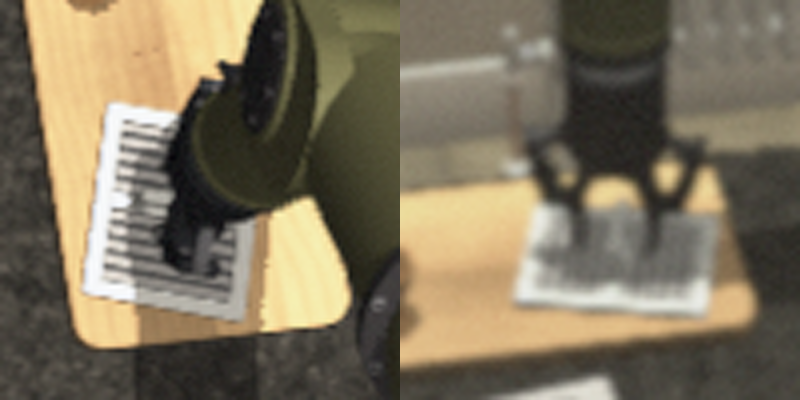

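>>> {"name": "jog_arm", "arguments": {
  "moves": [
    [[-0.012,-0.007,0.008,0.002,-0.001,0,0],[-0.012,-0.007,0.008,0.002,-0.001,0,0],[-0.012,-0.007,0.008,0.002,-0.001,0,0.6],[-0.012,-0.007,0.008,0.002,-0.001,0,1],[-0.012,-0.007,0.008,0.002,-0.001,0,1],[-0.012,-0.007,0.008,0.002,-0.001,0,1],[-0.012,-0.007,0.008,0.002,-0.001,0,1]]
  ]
}}

```text
time: 5.53
eef_pos: [0.4608, -0.3654, 0.0622]
ee_rot: [179.8, 0.0, 73.9]
contact_force: [-1.9, -0.1, 3.7]
finger_gap: 0.0092
```

```bash
python3 - <<'E'
from h import *
st();st()
E
```

```text
{'time': 5.533, 'qpos': [51.215, 39.538, -24.376, 104.547, 23.668, 40.828, -2.434], 'eef_pos': [0.461, -0.365, 0.062], 'ee_rot': [179.849, 0.026, 73.919], 'contact_force': [-1.946, -0.052, 3.746], 'wrist_torque': [-0.013, 0.103, 0.03], 'finger_gap': 0.009}
{'time': 5.533, 'qpos': [51.215, 39.538, -24.376, 104.547, 23.668, 40.828, -2.434], 'eef_pos': [0.461, -0.365, 0.062], 'ee_rot': [179.849, 0.026, 73.919], 'contact_force': [-1.946, -0.052, 3.746], 'wrist_torque': [-0.013, 0.103, 0.03], 'finger_gap': 0.009}
```

>>> {"name": "jog_arm", "arguments": {
  "moves": [
    [[0,0,-0.05,0,0,0,1],[0,0,-0.12,0,0,0,1],[0,0,-0.2,0,0,0,1],[0,0,-0.28,0,0,0,1],[0,0,-0.35,0,0,0,1],[0,0,-0.35,0,0,0,1],[0,0,-0.35,0,0,0,1]]
  ]
}}

```text
time: 6.12
eef_pos: [0.4607, -0.3653, 0.2029]
ee_rot: [179.7, 0.1, 73.9]
contact_force: [-0.3, -0.3, -4.3]
finger_gap: 0.0089
```

```bash
python3 - <<'E'
from h import *
s=st()
d={}
for n in('top','side'): d[n]=cap(n,n+'7.png')
a=cv2.imread('pics/top7.png');b=cv2.imread('pics/side7.png')
p=proj(d['top'],[s['eef_pos']])[0].astype(int);q=proj(d['side'],[s['eef_pos']])[0].astype(int);print(p,q)
def crop(im,c,r): 
    x,y=max(c[0]-r,0),max(c[1]-r,0);print(x,y);return cv2.resize(im[y:y+2*r,x:x+2*r],(400,400),interpolation=cv2.INTER_CUBIC)
cv2.imwrite('pics/z7.png',np.hstack([crop(a,p,50),crop(b,q,40)]))
E
```

```text
{'time': 6.117, 'qpos': [54.71, 30.09, -29.398, 96.328, 16.937, 57.772, 3.48], 'eef_pos': [0.461, -0.365, 0.203], 'ee_rot': [179.748, 0.077, 73.915], 'contact_force': [-0.3, -0.335, -4.3], 'wrist_torque': [0.081, -0.009, -0.001], 'finger_gap': 0.009}
[421 220] [283 102]
371 170
243 62
```

View pics/z7.png

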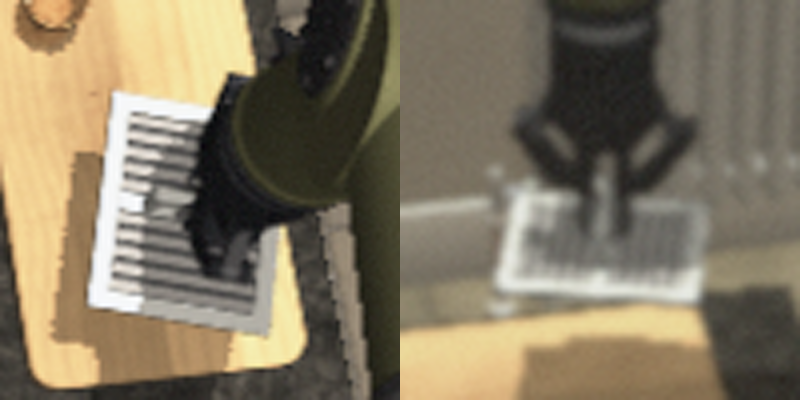

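```bash
python3 - <<'E'
from h import *
import pickle
D=pickle.load(open('d0.pkl','rb'));T=D['top'];S=D['side']
t=np.array([(112,92),(90,305),(268,333)])/4+[371,170]-.4
s=np.array([(118,190),(97,290),(298,300),(308,205)])/5+[243,62]-.4
P=np.array([.4607,-.3653,.203])
for z in(.171,):
  a=onz(T,t,z);b=onz(S,s,z)
  print(a.round(4).tolist(),b.round(4).tolist())
  ca=(a[0]+a[2])/2;cb=b.mean(0)
  R=Rn.from_euler('z',-16.1,degrees=True)
  print('centre in filt frame rel TCP',R.inv().apply(ca-P),R.inv().apply(cb-P))
  e=lambda u,v:np.degrees(np.arctan2(*(v-u)[[1,0]]))
  print('yaw',e(a[1],a[0]),e(a[2],a[1])-90,e(b[2],b[1]),e(b[3],b[0]))
  for i,j in((1,0),(2,1)):print(np.linalg.norm(a[i]-a[j]))
  for i in range(4):print(np.linalg.norm(b[i]-b[i-1]))
  print(tri(T,t[0],S,s[1]),tri(T,t[1],S,s[2]),tri(T,t[2],S,s[3]))
E
```

```text
[[0.5454, -0.3302, 0.171], [0.4087, -0.2929, 0.171], [0.3788, -0.4016, 0.171]] [[0.511, -0.4416, 0.171], [0.5432, -0.3261, 0.171], [0.4078, -0.2896, 0.171], [0.3783, -0.398, 0.171]]
centre in filt frame rel TCP [ 0.00150087 -0.00019452 -0.032     ] [-0.00101601  0.0012366  -0.032     ]
yaw -15.24541682343104 -15.36149681662566 -15.098686407326069 -18.205540116361405
0.14170460263231172
0.11277248954528848
0.13972565167269785
0.11985818113074295
0.14025149144283428
0.11228182146731291
(array([ 0.5442611 , -0.33002279,  0.1690366 ]), np.float64(0.00334255033235288)) (array([ 0.4079882 , -0.29306384,  0.16881626]), np.float64(0.002034875023028934)) (array([ 0.37822167, -0.40221682,  0.1683766 ]), np.float64(0.001781476138612301))
```

```bash
python3 - <<'E'
import cv2,numpy as np
a=cv2.imread('pics/top7.png');b=cv2.imread('pics/side7.png')
cv2.imwrite('pics/z8.png',np.hstack([cv2.resize(a[145:245,250:350],(400,400),interpolation=cv2.INTER_CUBIC),cv2.resize(b[160:240,220:300],(400,400),interpolation=cv2.INTER_CUBIC)]))
E
```

```text
(no output)
```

View pics/z8.png

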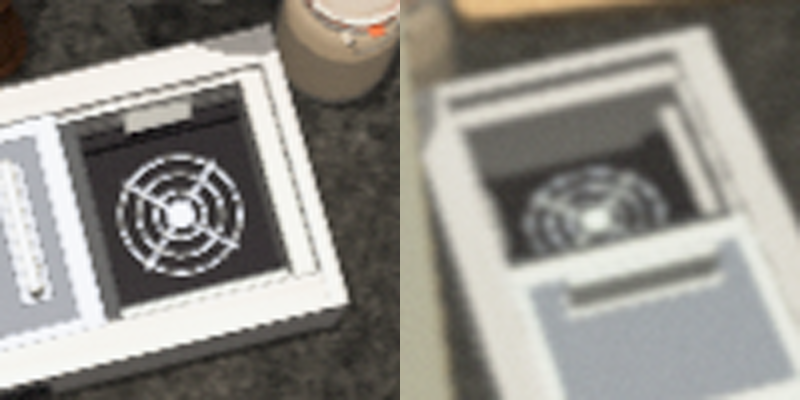

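```bash
sed -i 's/^C=.*;YAW/C=np.array([0.583,0.0255,0]);YAW/' h.py; python3 - <<'E'
from h import *
import pickle
D=pickle.load(open('d0.pkl','rb'));T=D['top'];S=D['side']
out=[]
for d,f,x0,y0,k,w in((T,'top7',250,145,4,100),(S,'side7',220,160,5,80)):
  im=cv2.imread('pics/%s.png'%f)[y0:y0+w,x0:x0+w];im=cv2.resize(im,(400,400),interpolation=cv2.INTER_CUBIC)
  for pts,col in(([(-.105,-.185,.09),(.105,-.185,.09),(.105,.185,.09),(-.105,.185,.09)],(0,0,255)),([(-.079,-.157,.088),(.079,-.157,.088),(.079,0,.088),(-.079,0,.088)],(0,200,0)),([(-.025,-.095,.0415),(.025,-.095,.0415)],(255,0,0)),([(.0645,-.12,.0415),(.0645,-.07,.0415)],(255,0,255)),([(-.064,-.157,.049),(-.064,-.033,.049)],(255,128,0))):
    p=proj(d,[ext(*q) for q in pts]);p=(p-[x0,y0]+.5)*k
    cv2.polylines(im,[p.round().astype(int)],len(pts)>2,col,1)
  out.append(im)
cv2.imwrite('pics/z9.png',np.hstack(out))
E
```

```text
(no output)
```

View pics/z9.png

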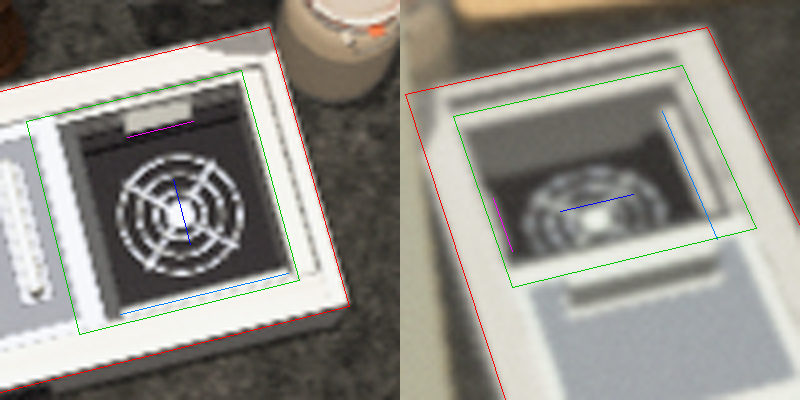

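```bash
cat >> h.py <<'E'
H=.041
def ins(xa,za,th,y=-.095):
    "xa,za in mm: near bottom corner rel. bay centre/ledge; th tilt deg"
    F=Rn.from_euler('z',YAW,degrees=True)*Rn.from_euler('y',-th,degrees=True)
    a=ext(xa/1e3,y,.030+za/1e3)
    return a+F.apply([.0715,0,H]), F*Rn.from_euler('xyz',[180,0,90],degrees=True)
def where():
    s=arm.get_state();R=Rn.from_euler('xyz',s['ee_rot'],degrees=True)
    F=Rn.from_euler('z',-YAW,degrees=True)*R*Rn.from_euler('xyz',[180,0,90],degrees=True).inv()
    p=Rn.from_euler('z',-YAW,degrees=True).apply(s['eef_pos']-C)+F.apply([-.0715,0,-H])
    e=F.as_euler('ZYX',degrees=True)
    print('t %.2f xa %.1f y %.1f za %.1f th %.1f yaw %.1f roll %.1f'%(s['time'],p[0]*1e3,p[1]*1e3+95,p[2]*1e3-30,-e[1],e[0],e[2]),'F',np.round(s['contact_force'],1),'M',np.round(s['wrist_torque'],2),'gap',round(float(s['finger_gap']),4))
E
python3 - <<'E'
from h import *
where()
go(ins(-55.6,100,25))
E
```

```text
t 6.22 xa -240.6 y -246.2 za 129.5 th -0.0 yaw -23.8 roll 0.0 F [-0.2  0.3 -4.1] M [-0.04 -0.02 -0.04] gap 0.0088
[0.7978, 0.1042, 0.008, -0.2151, 0.0452, -0.2047] -> [0.5878, -0.0697, 0.1974] rows>=7.7
```

>>> {"name": "jog_arm", "arguments": {
  "moves": [
    [[0.1,0.01,-0.05,-0.03,0.005,-0.03,1],[0.2,0.025,-0.08,-0.06,0.01,-0.05,1],[0.3,0.04,-0.1,-0.09,0.02,-0.08,1],[0.4,0.05,-0.1,-0.12,0.025,-0.11,1],[0.5,0.065,-0.1,-0.15,0.03,-0.14,1],[0.6,0.08,-0.1,-0.18,0.035,-0.17,1],[0.7,0.09,-0.08,-0.21,0.04,-0.2,1],[0.79,0.104,-0.05,-0.215,0.045,-0.205,1]]
  ]
}}

```text
time: 6.88
eef_pos: [0.5847, -0.0707, 0.2185]
ee_rot: [155.1, -0.0, 98.0]
contact_force: [0.7, -0.4, -3.8]
finger_gap: 0.0088
```

```bash
python3 - <<'E'
from h import *
where()
go(ins(-55.6,100,25),ins(-55.6,75,25))
E
```

```text
t 6.88 xa -58.8 y -0.7 za 121.2 th 24.9 yaw 0.2 roll 0.0 F [ 0.7 -0.4 -3.8] M [-0.18  0.83 -0.07] gap 0.0088
[0.0014, -0.0152, 0.0512, -0.0005, -0.0011, 0.0018] -> [0.5878, -0.0697, 0.1974] rows>=0.5
[0.0013, -0.0416, 0.1079, -0.0005, -0.0011, 0.0018] -> [0.5878, -0.0697, 0.1724] rows>=1.1
```

>>> {"name": "jog_arm", "arguments": {
  "moves": [
    [[0.001,-0.015,0.05,0,-0.001,0.002,1],[0.001,-0.03,0.085,0,-0.001,0.002,1],[0.001,-0.042,0.108,0,-0.001,0.002,1],[0.001,-0.042,0.108,0,-0.001,0.002,1]]
  ]
}}

```text
time: 7.22
eef_pos: [0.5845, -0.0691, 0.1675]
ee_rot: [155.6, -0.2, 97.8]
contact_force: [-0.4, 0.6, -4.4]
finger_gap: 0.0087
```

```bash
python3 - <<'E'
from h import *
where()
d={}
for n in('top','side'): d[n]=cap(n,n+'10.png')
out=[]
for d,f,x0,y0,k,w in((d['top'],'top10',250,125,4,100),(d['side'],'side10',210,120,4,100)):
  im=cv2.imread('pics/%s.png'%f)[y0:y0+w,x0:x0+w];out.append(cv2.resize(im,(400,400),interpolation=cv2.INTER_CUBIC))
cv2.imwrite('pics/z10.png',np.hstack(out))
go(ins(-55.6,75,25),ins(-55.6,30,25))
E
```

```text
t 7.22 xa -59.4 y 1.2 za 70.6 th 24.4 yaw -0.0 roll 0.2 F [-0.4  0.6 -4.4] M [-0.11  0.84 -0.03] gap 0.0087
[-0.0009, 0.0046, -0.0028, -0.0023, -0.0008, -0.0003] -> [0.5878, -0.0697, 0.1724] rows>=0.1
[-0.0011, -0.0425, 0.0994, -0.0023, -0.0008, -0.0003] -> [0.5878, -0.0697, 0.1274] rows>=1.0
```

View pics/z10.png

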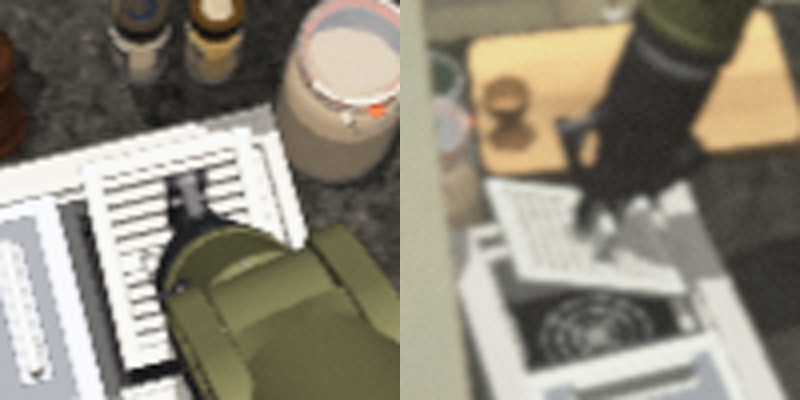

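>>> {"name": "jog_arm", "arguments": {
  "moves": [
    [[-0.001,-0.008,0.02,-0.002,-0.001,0,1],[-0.001,-0.02,0.05,-0.002,-0.001,0,1],[-0.001,-0.03,0.075,-0.002,-0.001,0,1],[-0.001,-0.04,0.095,-0.002,-0.001,0,1],[-0.001,-0.042,0.098,-0.002,-0.001,0,1],[-0.001,-0.042,0.098,-0.002,-0.001,0,1]]
  ]
}}

```text
time: 7.82
eef_pos: [0.5875, -0.0702, 0.1275]
ee_rot: [155.1, -0.0, 97.7]
contact_force: [0.4, 0.7, -3.4]
finger_gap: 0.009
```

```bash
python3 - <<'E'
from h import *
where()
go(ins(-55.6,18,25),ins(-55.6,10,25),ins(-55.6,3,25))
E
```

```text
t 7.82 xa -56.0 y -0.4 za 30.2 th 24.9 yaw -0.1 roll 0.0 F [ 0.4  0.7 -3.4] M [-0.06  0.79 -0.03] gap 0.009
[0.0011, -0.012, 0.0278, -0.0007, 0.0001, -0.0006] -> [0.5878, -0.0697, 0.1154] rows>=0.3
[0.0011, -0.0204, 0.0459, -0.0007, 0.0001, -0.0006] -> [0.5878, -0.0697, 0.1074] rows>=0.5
[0.0011, -0.0278, 0.0618, -0.0007, 0.0001, -0.0006] -> [0.5878, -0.0697, 0.1004] rows>=0.7
```

>>> {"name": "jog_arm", "arguments": {
  "moves": [
    [[0.001,-0.006,0.014,0,0,0,1],[0.001,-0.012,0.028,0,0,0,1],[0.001,-0.018,0.04,0,0,0,1],[0.001,-0.023,0.052,0,0,0,1],[0.001,-0.028,0.06,0,0,0,1],[0.001,-0.028,0.06,0,0,0,1]]
  ]
}}

```text
time: 8.32
eef_pos: [0.5874, -0.0704, 0.101]
ee_rot: [155.1, -0.0, 97.6]
contact_force: [0.5, 0.0, -4.1]
finger_gap: 0.0088
```

```bash
python3 - <<'E'
from h import *
where()
cap('side','s11.png');a=cv2.imread('pics/s11.png');cap('top','t11.png');b=cv2.imread('pics/t11.png')
cv2.imwrite('pics/z11.png',np.hstack([cv2.resize(a[150:250,210:310],(400,400),interpolation=cv2.INTER_CUBIC),cv2.resize(b[135:235,250:350],(400,400),interpolation=cv2.INTER_CUBIC)]))
go(ins(-60,2,25),ins(-65,2,24.5),ins(-69.5,2,24))
E
```

```text
t 8.32 xa -56.2 y -0.5 za 3.7 th 24.9 yaw -0.1 roll 0.0 F [ 0.5  0.  -4.1] M [-0.07  0.77  0.02] gap 0.0088
[0.0011, -0.0119, 0.0003, -0.0004, 0.0003, -0.0009] -> [0.5834, -0.0703, 0.0994] rows>=0.1
[0.0011, -0.0224, -0.0034, 0.004, 0.0003, -0.0009] -> [0.579, -0.0709, 0.099] rows>=0.2
[0.0011, -0.0317, -0.0065, 0.0083, 0.0003, -0.0009] -> [0.5751, -0.0714, 0.0985] rows>=0.3
```

View pics/z11.png

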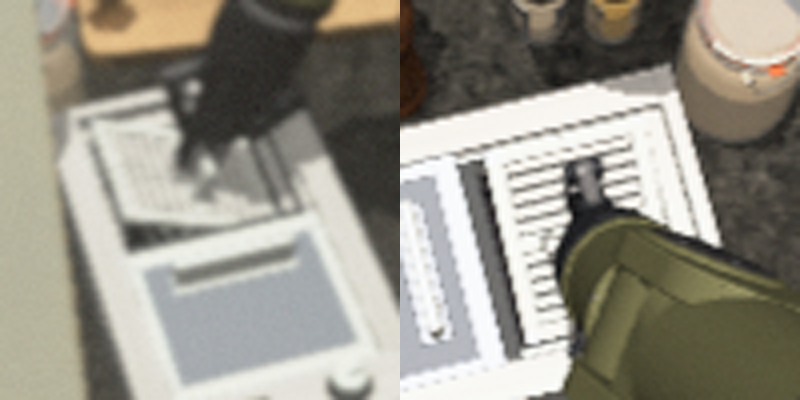

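>>> {"name": "jog_arm", "arguments": {
  "moves": [
    [[0.001,-0.006,0.001,0,0,0,1],[0.001,-0.012,0,0,0,0,1],[0.001,-0.018,-0.001,0.002,0,0,1],[0.001,-0.023,-0.003,0.004,0,0,1],[0.001,-0.028,-0.005,0.006,0,0,1],[0.001,-0.032,-0.006,0.008,0,0,1],[0.001,-0.032,-0.006,0.008,0,0,1]]
  ]
}}

```text
time: 9.0
eef_pos: [0.5752, -0.0715, 0.0985]
ee_rot: [156.0, -0.0, 97.6]
contact_force: [0.1, -0.6, -3.7]
finger_gap: 0.0088
```

```bash
python3 - <<'E'
from h import *
where()
go(ins(-70,1,22),ins(-70.5,1,19),ins(-71,1,16))
E
```

```text
t 9.00 xa -69.4 y 0.0 za 2.0 th 24.0 yaw -0.1 roll 0.0 F [ 0.1 -0.6 -3.7] M [-0.07  0.72 -0.04] gap 0.0088
[0.0002, 0.0012, 0.008, 0.0178, 0.0003, -0.001] -> [0.5769, -0.0712, 0.0958] rows>=0.3
[0.0003, 0.0048, 0.0172, 0.044, 0.0003, -0.001] -> [0.5797, -0.0708, 0.093] rows>=0.7
[0.0003, 0.0079, 0.0266, 0.0702, 0.0002, -0.001] -> [0.5824, -0.0705, 0.0901] rows>=1.1
```

>>> {"name": "jog_arm", "arguments": {
  "moves": [
    [[0,0.001,0.004,0.009,0,0,1],[0,0.001,0.008,0.018,0,-0.001,1],[0,0.003,0.012,0.031,0,-0.001,1],[0,0.005,0.017,0.044,0,-0.001,1],[0,0.006,0.022,0.057,0,-0.001,1],[0,0.008,0.027,0.07,0,-0.001,1],[0,0.008,0.027,0.07,0,-0.001,1]]
  ]
}}

```text
time: 9.58
eef_pos: [0.5835, -0.0704, 0.09]
ee_rot: [164.0, -0.0, 97.7]
contact_force: [1.5, -0.1, -3.4]
finger_gap: 0.0086
```

```bash
python3 - <<'E'
from h import *
where()
cap('side','s12.png');a=cv2.imread('pics/s12.png');cap('top','t12.png');b=cv2.imread('pics/t12.png')
cv2.imwrite('pics/z12.png',np.hstack([cv2.resize(a[150:250,210:310],(400,400),interpolation=cv2.INTER_CUBIC),cv2.resize(b[135:235,250:350],(400,400),interpolation=cv2.INTER_CUBIC)]))
go(ins(-71.5,.5,14),ins(-71.8,.5,12),ins(-71.8,0.5,10))
E
```

```text
t 9.58 xa -69.8 y -0.0 za 0.9 th 16.0 yaw -0.1 roll 0.0 F [ 1.5 -0.1 -3.4] M [-0.05  0.47 -0.  ] gap 0.0086
[0.0002, 0.0017, 0.0064, 0.018, -0.0, -0.0003] -> [0.5839, -0.0703, 0.0876] rows>=0.3
[0.0002, 0.0042, 0.0126, 0.0354, -0.0, -0.0003] -> [0.5855, -0.07, 0.0855] rows>=0.6
[0.0002, 0.0072, 0.0191, 0.0529, -0.0, -0.0003] -> [0.5874, -0.0698, 0.0833] rows>=0.8
```

View pics/z12.png

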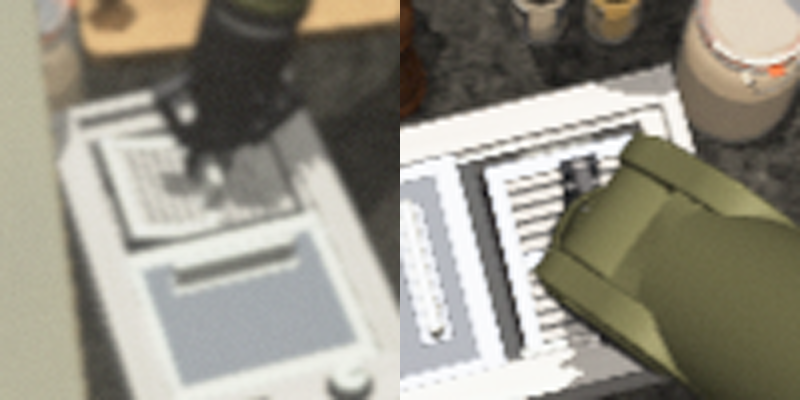

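```bash
python3 - <<'E'
from h import *
go(ins(-70,.5,13),ins(-70.2,.3,10),ins(-70.3,0.,8))
E
```

```text
[0.0002, 0.0069, 0.0106, 0.0267, -0.0, -0.0003] -> [0.5863, -0.0699, 0.0865] rows>=0.4
[0.0002, 0.0109, 0.0207, 0.0529, -0.0, -0.0003] -> [0.589, -0.0696, 0.0831] rows>=0.8
[0.0002, 0.0133, 0.028, 0.0703, -0.0, -0.0003] -> [0.5907, -0.0693, 0.0806] rows>=1.1
```

>>> {"name": "jog_arm", "arguments": {
  "moves": [
    [[0,0.003,0.005,0.013,0,0,1],[0,0.007,0.0105,0.027,0,0,1],[0,0.009,0.0155,0.04,0,0,1],[0,0.011,0.0207,0.053,0,0,1],[0,0.012,0.024,0.062,0,0,1],[0,0.0133,0.028,0.07,0,0,1],[0,0.0133,0.028,0.07,0,0,1]]
  ]
}}

```text
time: 10.27
eef_pos: [0.5905, -0.0696, 0.0804]
ee_rot: [172.0, 0.0, 97.7]
contact_force: [-2.6, -1.1, -0.9]
finger_gap: 0.009
```

```bash
python3 - <<'E'
from h import *
where()
go(ins(-70.3,0,6),ins(-70.3,0,4),ins(-70.3,-1,2),ins(-70.3,-2,0))
E
```

```text
t 10.27 xa -70.5 y -0.2 za -0.2 th 8.0 yaw -0.0 roll -0.0 F [-2.6 -1.1 -0.9] M [-0.13  0.72 -0.04] gap 0.009
[0.0005, 0.004, 0.0059, 0.0173, 0.0003, -0.0003] -> [0.5924, -0.0691, 0.0782] rows>=0.3
[0.0005, 0.0073, 0.0123, 0.0347, 0.0003, -0.0003] -> [0.594, -0.0689, 0.0759] rows>=0.6
[0.0006, 0.01, 0.0213, 0.0522, 0.0003, -0.0003] -> [0.5955, -0.0687, 0.0725] rows>=0.8
[0.0006, 0.0124, 0.0304, 0.0696, 0.0003, -0.0003] -> [0.597, -0.0685, 0.069] rows>=1.1
```

>>> {"name": "jog_arm", "arguments": {
  "moves": [
    [[0,0.002,0.003,0.009,0,0,1],[0,0.004,0.006,0.018,0,0,1],[0,0.006,0.009,0.027,0,0,1],[0,0.007,0.0125,0.035,0,0,1],[0,0.007,0.0125,0.035,0,0,1]]
  ]
}}

```text
time: 10.68
eef_pos: [0.5941, -0.069, 0.0767]
ee_rot: [176.0, 0.1, 97.7]
contact_force: [-4.5, -1.0, 7.9]
finger_gap: 0.0088
```

```bash
python3 - <<'E'
from h import *
where()
go(ins(-70.3,-1,2),ins(-70.3,-2,0),ins(-70.3,-4,-1))
E
```

```text
t 10.68 xa -70.2 y -0.2 za 0.8 th 4.0 yaw -0.0 roll -0.1 F [-4.5 -1.   7.9] M [-0.12  0.48 -0.  ] gap 0.0088
[0.0005, 0.0028, 0.0108, 0.0176, 0.0008, -0.0002] -> [0.5955, -0.0687, 0.0725] rows>=0.3
[0.0005, 0.0059, 0.0197, 0.035, 0.0008, -0.0002] -> [0.597, -0.0685, 0.069] rows>=0.6
[0.0005, 0.0071, 0.028, 0.0438, 0.0008, -0.0002] -> [0.5977, -0.0684, 0.0657] rows>=0.7
```

>>> {"name": "jog_arm", "arguments": {
  "moves": [
    [[0,0.002,0.006,0.01,0,0,1],[0,0.003,0.011,0.018,0,0,1],[0,0.0045,0.015,0.027,0,0,1],[0,0.006,0.02,0.035,0,0,1],[0,0.006,0.02,0.035,0,0,1]]
  ]
}}

```text
time: 11.1
eef_pos: [0.5954, -0.0692, 0.0705]
ee_rot: [-179.8, 0.3, 97.7]
contact_force: [-14.0, -3.2, 22.1]
finger_gap: 0.009
```

```bash
python3 - <<'E'
from h import *
where()
go(ins(-70.3,-4,-1),ins(-70.3,-6,-2))
cap('side','s13.png');a=cv2.imread('pics/s13.png');cap('top','t13.png');b=cv2.imread('pics/t13.png')
cv2.imwrite('pics/z13.png',np.hstack([cv2.resize(a[150:250,210:310],(400,400),interpolation=cv2.INTER_CUBIC),cv2.resize(b[135:235,250:350],(400,400),interpolation=cv2.INTER_CUBIC)]))
E
```

```text
t 11.10 xa -72.2 y -0.6 za -0.2 th -0.2 yaw -0.0 roll -0.3 F [-14.   -3.2  22.1] M [-0.52  2.9  -0.04] gap 0.009
[0.0013, 0.0061, 0.0118, 0.0067, 0.0023, -0.0004] -> [0.5977, -0.0684, 0.0657] rows>=0.1
[0.0013, 0.0078, 0.0199, 0.0154, 0.0023, -0.0004] -> [0.5984, -0.0683, 0.0625] rows>=0.2
```

View pics/z13.png

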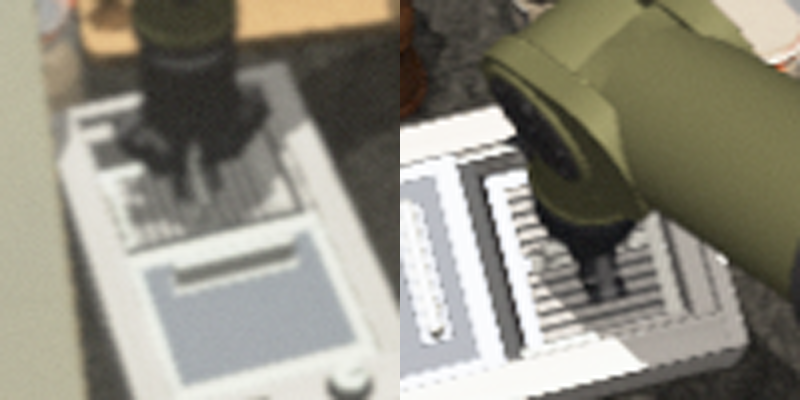

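>>> {"name": "jog_arm", "arguments": {
  "moves": [
    [[0.001,0.003,0.005,0.003,0.001,0,1],[0.001,0.004,0.012,0.007,0.002,0,1],[0.001,0.006,0.016,0.011,0.002,0,1],[0.001,0.007,0.02,0.015,0.002,0,1],[0.001,0.007,0.02,0.015,0.002,0,1]]
  ]
}}

```text
time: 11.62
eef_pos: [0.5956, -0.0692, 0.07]
ee_rot: [-177.9, 0.5, 97.7]
contact_force: [-33.1, -7.7, 73.5]
finger_gap: 0.009
```

```bash
python3 - <<'E'
from h import *
where()
E
```

```text
t 11.62 xa -73.2 y -0.8 za 1.5 th -2.1 yaw -0.1 roll -0.5 F [-33.1  -7.7  73.5] M [-1.47  7.07 -0.01] gap 0.009
```

```bash
python3 - <<'E'
from h import *
go(ins(-71.5,0,0))
E
```

```text
[0.0014, 0.0005, -0.0027, -0.018, 0.004, -0.0006] -> [0.5958, -0.0686, 0.071] rows>=0.3
```

>>> {"name": "jog_arm", "arguments": {
  "moves": [
    [[0.001,0,-0.002,-0.01,0.003,0,1],[0.001,0,-0.003,-0.018,0.004,0,1],[0.001,0,-0.003,-0.018,0.004,0,1]]
  ]
}}

```text
time: 11.87
eef_pos: [0.5947, -0.0696, 0.0706]
ee_rot: [-180.0, 0.0, 97.7]
contact_force: [-1.3, -0.2, -2.9]
finger_gap: 0.0087
```

```bash
python3 - <<'E'
from h import *
where()
go(ins(-71.5,0,0),ins(-71.5,10,0))
E
```

```text
t 11.87 xa -72.8 y -0.7 za -0.4 th -0.0 yaw -0.1 roll -0.0 F [-1.3 -0.2 -2.9] M [-0.15  0.42 -0.03] gap 0.0087
[0.002, 0.0031, -0.0009, -0.0001, 0.0004, -0.0008] -> [0.5958, -0.0686, 0.071] rows>=0.0
[0.002, 0.0031, -0.0259, -0.0001, 0.0004, -0.0008] -> [0.5958, -0.0686, 0.081] rows>=0.3
```

>>> {"name": "jog_arm", "arguments": {
  "moves": [
    [[0,0,0,0,0,0,0.5],[0,0,0,0,0,0,0.2],[0,0,0,0,0,0,0.2],[0,0,-0.06,0,0,0,0.2],[0,0,-0.14,0,0,0,0.2],[0,0,-0.22,0,0,0,0.5],[0,0,-0.3,0,0,0,1],[0,0,-0.35,0,0,0,1]]
  ]
}}

```text
time: 12.53
eef_pos: [0.5963, -0.0684, 0.2139]
ee_rot: [179.8, -0.0, 97.7]
contact_force: [0.7, 0.5, 0.2]
finger_gap: 0.0007
```

```bash
python3 - <<'E'
from h import *
st()
cap('side','s14.png');a=cv2.imread('pics/s14.png');cap('top','t14.png');b=cv2.imread('pics/t14.png')
cv2.imwrite('pics/z14.png',np.hstack([cv2.resize(a[150:250,210:310],(400,400),interpolation=cv2.INTER_CUBIC),cv2.resize(b[135:235,250:350],(400,400),interpolation=cv2.INTER_CUBIC)]))
E
```

```text
{'time': 12.533, 'qpos': [36.798, 37.309, -56.308, 93.378, 33.166, 67.285, -19.56], 'eef_pos': [0.596, -0.068, 0.214], 'ee_rot': [179.76, -0.001, 97.696], 'contact_force': [0.741, 0.475, 0.164], 'wrist_torque': [0.001, -0.049, -0.016], 'finger_gap': 0.001}
```

View pics/z14.png

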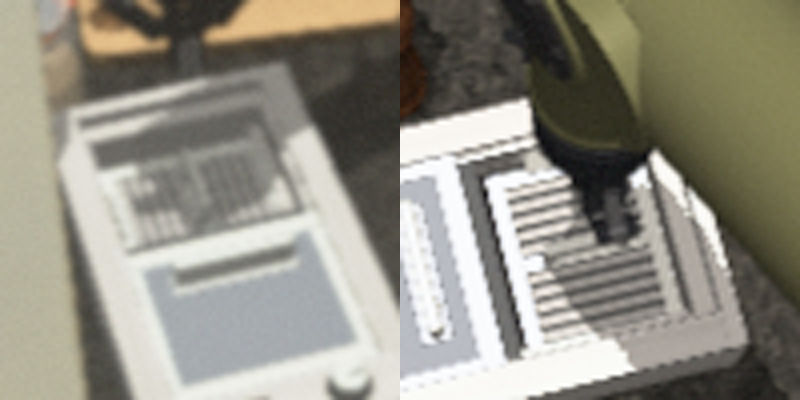

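```bash
python3 - <<'E'
from h import *
q=[180,0,97.75]
go((ext(0,.052,.2),q))
E
```

```text
[0.3672, -0.0043, 0.0361, 0.0036, 0.0005, -0.0007] -> [0.576, 0.077, 0.2] rows>=3.5
```

>>> {"name": "jog_arm", "arguments": {
  "moves": [
    [[0.1,0,0,0.003,0,0,1],[0.2,-0.002,0,0.003,0,0,1],[0.3,-0.004,0,0.003,0,0,1],[0.367,-0.004,0.02,0.003,0,0,1],[0.367,-0.004,0.036,0.003,0,0,1]]
  ]
}}

```text
time: 13.05
eef_pos: [0.5748, 0.0852, 0.2004]
ee_rot: [179.8, -0.2, 98.2]
contact_force: [-0.5, 0.6, 1.2]
finger_gap: -0.0001
```

```bash
python3 - <<'E'
from h import *
st()
cap('side','s15.png');a=cv2.imread('pics/s15.png');cap('top','t15.png');b=cv2.imread('pics/t15.png')
cv2.imwrite('pics/z15.png',np.hstack([cv2.resize(a[140:240,200:300],(400,400),interpolation=cv2.INTER_CUBIC),cv2.resize(b[145:245,250:350],(400,400),interpolation=cv2.INTER_CUBIC)]))
E
```

```text
{'time': 13.05, 'qpos': [22.451, 36.305, -55.61, 97.335, 32.773, 63.958, -34.62], 'eef_pos': [0.575, 0.085, 0.2], 'ee_rot': [179.808, -0.222, 98.228], 'contact_force': [-0.522, 0.589, 1.165], 'wrist_torque': [-0.028, 0.033, -0.043], 'finger_gap': -0.0}
```

View pics/z15.png

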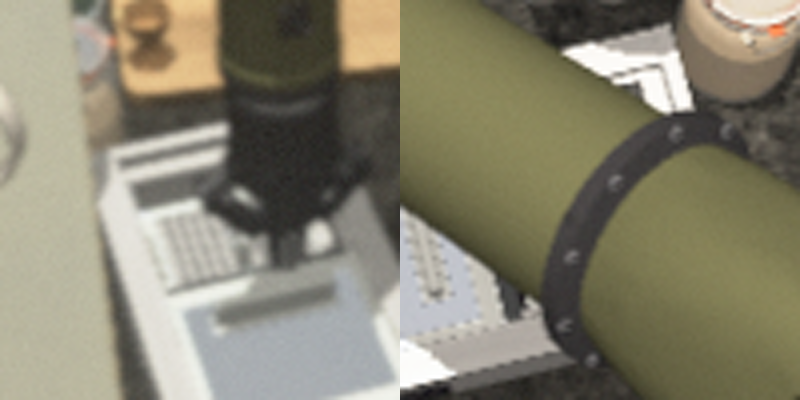

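```bash
python3 - <<'E'
from h import *
import pickle
D=pickle.load(open('d0.pkl','rb'));T=D['top'];S=D['side']
out=[]
for d,f,x0,y0,k,w in((S,'s14',210,150,4,100),(T,'t14',250,135,4,100)):
  im=cv2.imread('pics/%s.png'%f)[y0:y0+w,x0:x0+w];im=cv2.resize(im,(400,400),interpolation=cv2.INTER_CUBIC)
  for th,col in((0,(0,200,0)),(7,(0,0,255))):
    F=Rn.from_euler('z',YAW,degrees=True)*Rn.from_euler('y',-th,degrees=True)
    o=ext(-.0715+.001,-.095,.03)
    pts=[o+F.apply(v) for v in((0,-.058,.008),(.143,-.058,.008),(.143,.058,.008),(0,.058,.008))]
    p=(proj(d,pts)-[x0,y0]+.5)*k
    cv2.polylines(im,[p.round().astype(int)],True,col,1)
  out.append(im)
cv2.imwrite('pics/z16.png',np.hstack(out))
q=[180,0,97.75]
go((ext(0,.052,.2),q),(ext(0,.052,.113),q))
E
```

```text
[-0.0031, 0.0007, -0.0037, -0.0003, 0.0004, 0.001] -> [0.576, 0.077, 0.2] rows>=0.0
[-0.0029, 0.0008, 0.2138, -0.0003, 0.0004, 0.001] -> [0.576, 0.077, 0.113] rows>=2.1
```

View pics/z16.png

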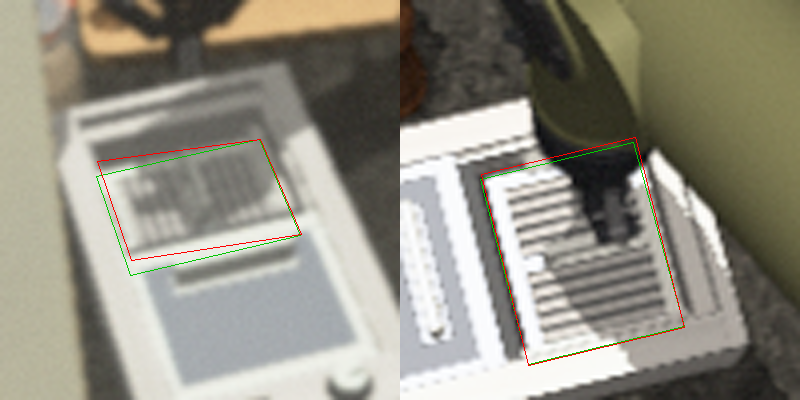

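```bash
python3 - <<'E'
from h import *
import pickle
D=pickle.load(open('d0.pkl','rb'));S=D['side']
out=[]
for f in('s14','s15','side7'):
  x0,y0,w,k=220,165,50,8
  im=cv2.imread('pics/%s.png'%f)[y0:y0+w,x0:x0+w];im=cv2.resize(im,(400,400),interpolation=cv2.INTER_CUBIC)
  im=np.clip(im*1.5,0,255).astype(np.uint8)
  if f=='s14':
   for th,col in((0,(0,200,0)),(7,(0,0,255))):
    F=Rn.from_euler('z',YAW,degrees=True)*Rn.from_euler('y',-th,degrees=True)
    o=ext(-.0715+.001,-.095,.03)
    pts=[o+F.apply(v) for v in((0,-.058,.008),(.143,-.058,.008),(.143,.058,.008),(0,.058,.008))]
    p=(proj(S,pts)-[x0,y0]+.5)*k
    for q in p: cv2.circle(im,tuple(q.round().astype(int).tolist()),4,col,1)
  out.append(im)
cv2.imwrite('pics/z17.png',np.hstack(out)[:,:800])
E
```

```text
(no output)
```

View pics/z17.png

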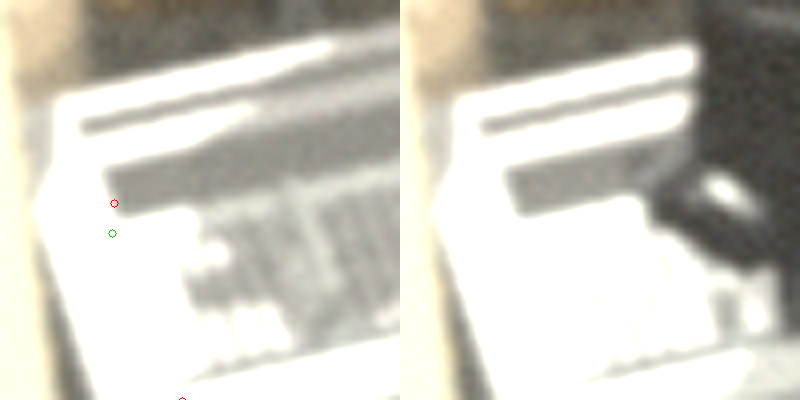

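```bash
python3 - <<'E'
from h import *
import pickle
D=pickle.load(open('d0.pkl','rb'));S=D['side'];T=D['top']
x0,y0,w,h,k=228,180,54,40,14
a=cv2.imread('pics/s14.png')[y0:y0+h,x0:x0+w]
im=cv2.resize(a,None,fx=k,fy=k,interpolation=cv2.INTER_CUBIC)
def L(pts,col):
  p=((proj(S,pts)-[x0,y0]+.5)*k).round().astype(int); cv2.polylines(im,[p],False,col,1)
for th,col in((0,(0,200,0)),(7,(0,0,255))):
    F=Rn.from_euler('z',YAW,degrees=True)*Rn.from_euler('y',-th,degrees=True)
    o=ext(-.0715+.001,-.095,.03)
    L([o+F.apply(v) for v in((0,-.058,.008),(.143,-.058,.008),(.143,.058,.008),(0,.058,.008))],col)
    L([o+F.apply([.0715+a,b,.04]) for a,b in((-.005,-.032),(-.005,.032),(.005,.032),(.005,-.032),(-.005,-.032))],col)
L([ext(.079,-.157,.088),ext(.079,-.03,.088)],(255,0,0))
cv2.imwrite('pics/z18.png',im)
E
```

```text
(no output)
```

View pics/z18.png

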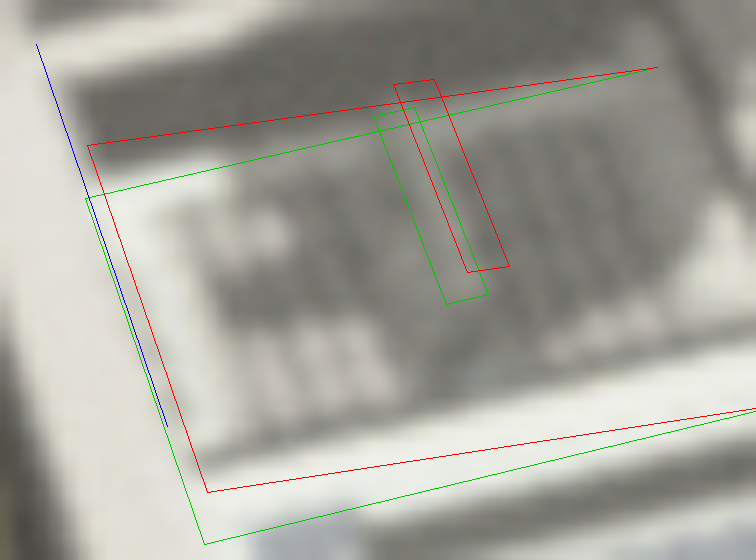

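```bash
python3 - <<'E'
from h import *
go(([.45,.3,.3],[180,0,97.75]))
E
```

```text
[0.592, -0.2352, -0.254, -0.0003, 0.0004, 0.001] -> [0.45, 0.3, 0.3] rows>=6.6
```

>>> {"name": "jog_arm", "arguments": {
  "moves": [
    [[0.1,-0.02,-0.1,0,0,0,1],[0.2,-0.06,-0.2,0,0,0,1],[0.3,-0.1,-0.25,0,0,0,1],[0.4,-0.15,-0.25,0,0,0,1],[0.5,-0.2,-0.25,0,0,0,1],[0.59,-0.235,-0.25,0,0,0,1]]
  ]
}}

```text
time: 13.65
eef_pos: [0.4693, 0.2683, 0.2972]
ee_rot: [179.9, 0.0, 97.7]
contact_force: [0.1, 0.9, -0.2]
finger_gap: 0.0
```

```bash
python3 - <<'E'
from h import *
st()
cap('side','s19.png');a=cv2.imread('pics/s19.png');cap('top','t19.png');b=cv2.imread('pics/t19.png')
cv2.imwrite('pics/z19.png',np.hstack([cv2.resize(a[160:240,220:300],(400,400),interpolation=cv2.INTER_CUBIC),cv2.resize(b[145:225,265:345],(400,400),interpolation=cv2.INTER_CUBIC)]))
E
```

```text
{'time': 13.65, 'qpos': [5.391, 27.576, -59.029, 94.531, 24.723, 72.085, -50.904], 'eef_pos': [0.469, 0.268, 0.297], 'ee_rot': [179.944, 0.037, 97.658], 'contact_force': [0.148, 0.854, -0.154], 'wrist_torque': [0.012, -0.028, 0.019], 'finger_gap': 0.0}
```

View pics/z19.png

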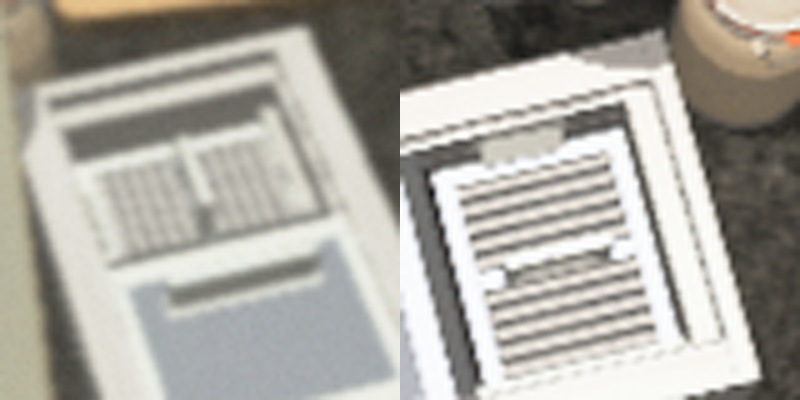

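```bash
python3 - <<'E'
from h import *
import pickle
D=pickle.load(open('d0.pkl','rb'));S=D['side'];T=D['top']
t=lambda x,y:np.array([x-400,y])/5+[265,145]-.4
s=lambda x,y:np.array([x,y])/5+[220,160]-.4
for n,a,b in(('handle R',t(620,243),s(183,137)),('far right corner',t(613,132),s(82,163)),('handle L',t(492,276),s(205,205))):
  X,e=tri(T,a,S,b);Y=Rn.from_euler('z',-YAW,degrees=True).apply(X-C);print(n,Y.round(4),e.round(4))
P=lambda X:proj(T,[ext(*v) for v in X])
for z,x in((.038,.0715),(.055,.0705)):
  print(z,((P([(x,-.095-.058,z),(x,-.095,z),(x,-.095+.058,z)])-[265,145]+.5)*5+[400,0]).round(0).tolist())
print(((P([(.0645,-.12,.0415),(.0645,-.07,.0415)])-[265,145]+.5)*5+[400,0]).round(0).tolist())
E
```

```text
handle R [-0.0029 -0.1338  0.0643] 0.0004
far right corner [ 0.0657 -0.1484  0.0479] 0.003
handle L [-0.0019 -0.0598  0.0716] 0.0093
0.038 [[617.0, 129.0], [522.0, 152.0], [426.0, 175.0]]
0.055 [[619.0, 122.0], [523.0, 145.0], [426.0, 168.0]]
[[566.0, 152.0], [483.0, 171.0]]
```

```bash
python3 - <<'E'
from h import *
q=[180,0,97.75]
st()
go((ext(0,.055,.2),q),(ext(0,.055,.113),q))
E
```

```text
{'time': 13.75, 'qpos': [5.016, 27.532, -59.395, 94.605, 24.616, 72.015, -50.876], 'eef_pos': [0.465, 0.274, 0.298], 'ee_rot': [179.948, -0.19, 98.382], 'contact_force': [-0.172, 0.193, 0.865], 'wrist_torque': [0.009, -0.001, -0.076], 'finger_gap': -0.001}
[-0.5214, 0.2022, 0.2435, 0.0004, -0.0017, 0.0055] -> [0.5756, 0.08, 0.2] rows>=5.9
[-0.5221, 0.202, 0.461, 0.0004, -0.0017, 0.0055] -> [0.5756, 0.08, 0.113] rows>=7.0
```

>>> {"name": "jog_arm", "arguments": {
  "moves": [
    [[-0.1,0.04,0.04,0,-0.002,0.005,1],[-0.2,0.08,0.08,0,-0.002,0.005,1],[-0.3,0.12,0.12,0,-0.002,0.005,1],[-0.4,0.16,0.16,0,-0.002,0.005,1],[-0.48,0.19,0.2,0,-0.002,0.005,1],[-0.521,0.202,0.22,0,-0.002,0.005,1],[-0.521,0.202,0.24,0,-0.002,0.005,1],[-0.521,0.202,0.24,0,-0.002,0.005,1]]
  ]
}}

```text
time: 14.42
eef_pos: [0.5758, 0.0759, 0.1986]
ee_rot: [-179.8, 0.1, 97.5]
contact_force: [-0.8, 0.5, -0.4]
finger_gap: -0.0002
```

```bash
python3 - <<'E'
from h import *
q=[180,0,97.75]
st()
go((ext(0,.053,.113),q))
E
```

```text
{'time': 14.417, 'qpos': [22.88, 36.419, -55.108, 97.177, 32.731, 64.245, -34.464], 'eef_pos': [0.576, 0.076, 0.199], 'ee_rot': [-179.815, 0.064, 97.456], 'contact_force': [-0.784, 0.52, -0.401], 'wrist_torque': [0.042, 0.054, -0.016], 'finger_gap': -0.0}
[0.0056, 0.0015, 0.2141, -0.0016, 0.0006, -0.0026] -> [0.5759, 0.078, 0.113] rows>=2.1
```

>>> {"name": "jog_arm", "arguments": {
  "moves": [
    [[0.006,0.001,0.08,-0.001,0,-0.002,1],[0.006,0.001,0.15,-0.001,0,-0.002,1],[0.006,0.001,0.19,-0.001,0,-0.002,1],[0.006,0.001,0.212,-0.001,0,-0.002,1],[0.006,0.001,0.212,-0.001,0,-0.002,1]]
  ]
}}

```text
time: 14.83
eef_pos: [0.5749, 0.0783, 0.1127]
ee_rot: [-179.8, 0.0, 97.7]
contact_force: [-0.4, -0.6, 0.2]
finger_gap: 0.0001
```

```bash
python3 - <<'E'
from h import *
q=[180,0,97.75]
st()
go(*[(ext(0,y,.113),q) for y in(.03,-.03,-.09,-.1,-.112,-.118)])
E
```

```text
{'time': 14.833, 'qpos': [20.079, 41.625, -50.912, 102.858, 38.934, 55.114, -39.736], 'eef_pos': [0.575, 0.078, 0.113], 'ee_rot': [-179.793, 0.049, 97.734], 'contact_force': [-0.429, -0.626, 0.218], 'wrist_torque': [-0.007, 0.057, -0.012], 'finger_gap': 0.0}
[-0.0586, 0.0023, -0.0008, -0.0018, 0.0004, -0.0001] -> [0.579, 0.0552, 0.113] rows>=0.6
[-0.2086, 0.0024, -0.0007, -0.0018, 0.0004, -0.0001] -> [0.587, -0.0042, 0.113] rows>=2.0
[-0.3586, 0.0024, -0.0006, -0.0018, 0.0004, -0.0001] -> [0.5951, -0.0637, 0.113] rows>=3.4
[-0.3836, 0.0024, -0.0005, -0.0018, 0.0004, -0.0001] -> [0.5965, -0.0736, 0.113] rows>=3.7
[-0.4136, 0.0024, -0.0005, -0.0018, 0.0004, -0.0001] -> [0.5981, -0.0855, 0.113] rows>=4.0
[-0.4286, 0.0024, -0.0005, -0.0018, 0.0004, -0.0001] -> [0.5989, -0.0914, 0.113] rows>=4.1
```

>>> {"name": "jog_arm", "arguments": {
  "moves": [
    [[-0.04,0.002,-0.001,-0.002,0,0,1],[-0.08,0.002,-0.001,-0.002,0,0,1],[-0.12,0.002,-0.001,-0.002,0,0,1],[-0.17,0.002,-0.001,-0.002,0,0,1],[-0.22,0.002,-0.001,-0.002,0,0,1],[-0.27,0.002,-0.001,-0.002,0,0,1],[-0.32,0.002,-0.001,-0.002,0,0,1],[-0.36,0.002,-0.001,-0.002,0,0,1]]
  ]
}}

```text
time: 15.5
eef_pos: [0.596, -0.064, 0.115]
ee_rot: [179.8, -0.0, 97.8]
contact_force: [0.3, 3.4, -2.0]
finger_gap: 0.0003
```

```bash
python3 - <<'E'
from h import *
q=[180,0,97.75]
st()
go(*[(ext(0,y,.113),q) for y in(-.09,-.1,-.112,-.118,-.122)])
E
```

```text
{'time': 15.5, 'qpos': [33.886, 42.999, -51.768, 100.053, 39.709, 56.929, -25.492], 'eef_pos': [0.596, -0.064, 0.115], 'ee_rot': [179.828, -0.025, 97.763], 'contact_force': [0.252, 3.44, -1.997], 'wrist_torque': [0.794, -0.077, 0.064], 'finger_gap': 0.0}
[0.0012, -0.0021, 0.0049, 0.0015, -0.0002, 0.0001] -> [0.5951, -0.0637, 0.113] rows>=0.1
[-0.0238, -0.0021, 0.0049, 0.0015, -0.0002, 0.0001] -> [0.5965, -0.0736, 0.113] rows>=0.2
[-0.0538, -0.0021, 0.0049, 0.0015, -0.0002, 0.0001] -> [0.5981, -0.0855, 0.113] rows>=0.5
[-0.0688, -0.0021, 0.0049, 0.0015, -0.0002, 0.0001] -> [0.5989, -0.0914, 0.113] rows>=0.7
[-0.0788, -0.0021, 0.0049, 0.0015, -0.0002, 0.0001] -> [0.5995, -0.0954, 0.113] rows>=0.8
```

Cover slides freely at about 3.4 N; now pressing home.

>>> {"name": "jog_arm", "arguments": {
  "moves": [
    [[-0.015,-0.002,0.003,0.001,0,0,1],[-0.028,-0.002,0.003,0.001,0,0,1],[-0.041,-0.002,0.003,0.001,0,0,1],[-0.053,-0.002,0.003,0.001,0,0,1],[-0.061,-0.002,0.003,0.001,0,0,1],[-0.068,-0.002,0.003,0.001,0,0,1],[-0.068,-0.002,0.003,0.001,0,0,1]]
  ]
}}

```text
time: 16.08
eef_pos: [0.5988, -0.0856, 0.115]
ee_rot: [179.8, -0.4, 98.0]
contact_force: [-3.0, 12.2, -1.0]
finger_gap: -0.0
```

```bash
python3 - <<'E'
from h import *
q=[180,0,97.75]
s=st();print('finger ext', Rn.from_euler('z',-YAW,degrees=True).apply(s['eef_pos']-C))
E
```

```text
{'time': 16.083, 'qpos': [36.029, 43.572, -52.097, 99.062, 39.604, 57.542, -22.758], 'eef_pos': [0.599, -0.086, 0.115], 'ee_rot': [179.846, -0.403, 98.003], 'contact_force': [-3.036, 12.168, -1.02], 'wrist_torque': [2.683, 0.574, -0.011], 'finger_gap': -0.0}
finger ext [ 0.0006911  -0.11226503  0.115046  ]
```

>>> {"name": "jog_arm", "arguments": {
  "moves": [
    [[-0.015,0,0,0,0,0,1],[-0.022,0,0,0,0,0,1],[-0.028,0,0,0,0.001,0,1],[-0.028,0,0,0,0.001,0,1]]
  ]
}}

```text
time: 16.42
eef_pos: [0.5988, -0.086, 0.1155]
ee_rot: [179.9, -1.3, 98.5]
contact_force: [-5.2, 24.8, -4.8]
finger_gap: 0.0
```

```bash
python3 - <<'E'
from h import *
s=st();print('finger ext', Rn.from_euler('z',-YAW,degrees=True).apply(s['eef_pos']-C))
q=[180,0,97.75]
go(*[(ext(0,-.1,z),q) for z in(.113,.2)],([.5,.2,.28],q))
E
```

```text
{'time': 16.417, 'qpos': [36.773, 43.902, -52.719, 98.766, 39.03, 57.709, -21.507], 'eef_pos': [0.599, -0.086, 0.115], 'ee_rot': [179.853, -1.319, 98.495], 'contact_force': [-5.196, 24.819, -4.769], 'wrist_torque': [5.28, 1.207, -0.002], 'finger_gap': 0.0}
finger ext [ 0.00065529 -0.11266153  0.11547785]
[0.0315, -0.0012, 0.0069, 0.0012, -0.0115, 0.0065] -> [0.5965, -0.0736, 0.113] rows>=0.3
[0.0365, -0.0007, -0.2105, 0.0012, -0.0115, 0.0065] -> [0.5965, -0.0736, 0.2] rows>=2.0
[0.753, -0.1377, -0.3944, 0.0012, -0.0115, 0.0065] -> [0.5, 0.2, 0.28] rows>=8.3
```

Hard stop reached (24.8 N with no further movement). Retreat and look.

>>> {"name": "jog_arm", "arguments": {
  "moves": [
    [[0.02,0,0,0,-0.01,0.006,1],[0.035,0,-0.01,0,-0.011,0.006,1],[0.036,0,-0.1,0,-0.011,0.006,1],[0.04,0,-0.2,0,-0.011,0.006,1],[0.1,-0.02,-0.3,0,-0.011,0.006,1],[0.2,-0.04,-0.36,0,-0.011,0.006,1],[0.3,-0.06,-0.39,0,-0.011,0.006,1],[0.4,-0.08,-0.39,0,-0.011,0.006,1]]
  ]
}}

```text
time: 17.08
eef_pos: [0.548, 0.0552, 0.2782]
ee_rot: [179.5, 0.0, 97.6]
contact_force: [1.0, 0.1, -0.4]
finger_gap: -0.0
```

```bash
python3 - <<'E'
from h import *
q=[180,0,97.75]
go(([.45,.3,.3],q))
E
```

```text
[0.6391, -0.1611, -0.0562, 0.0043, 0.0002, -0.001] -> [0.45, 0.3, 0.3] rows>=6.3
```

>>> {"name": "jog_arm", "arguments": {
  "moves": [
    [[0.1,-0.02,-0.05,0.004,0,0,1],[0.2,-0.05,-0.05,0.004,0,0,1],[0.3,-0.08,-0.05,0.004,0,0,1],[0.4,-0.1,-0.05,0.004,0,0,1],[0.5,-0.13,-0.05,0.004,0,0,1],[0.6,-0.15,-0.05,0.004,0,0,1],[0.639,-0.16,-0.05,0.004,0,0,1],[0.639,-0.16,-0.05,0.004,0,0,1]]
  ]
}}

```text
time: 17.75
eef_pos: [0.4474, 0.3052, 0.2995]
ee_rot: [179.8, -0.1, 98.1]
contact_force: [0.4, 0.5, -0.4]
finger_gap: 0.0001
```

```bash
python3 - <<'E'
from h import *
st()
cap('side','s20.png');a=cv2.imread('pics/s20.png');cap('top','t20.png');b=cv2.imread('pics/t20.png')
cv2.imwrite('pics/z20.png',np.hstack([cv2.resize(a[160:260,220:320],(400,400),interpolation=cv2.INTER_CUBIC),cv2.resize(b[145:245,255:355],(400,400),interpolation=cv2.INTER_CUBIC)]))
E
```

```text
{'time': 17.75, 'qpos': [1.063, 27.555, -59.327, 94.285, 24.725, 72.242, -54.943], 'eef_pos': [0.447, 0.305, 0.3], 'ee_rot': [179.834, -0.136, 98.114], 'contact_force': [0.442, 0.494, -0.41], 'wrist_torque': [0.029, 0.072, 0.021], 'finger_gap': 0.0}
```

View pics/z20.png

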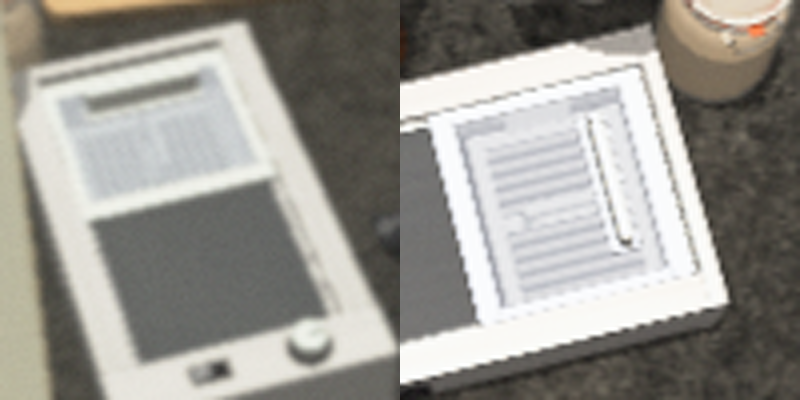

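View pics/t20.png

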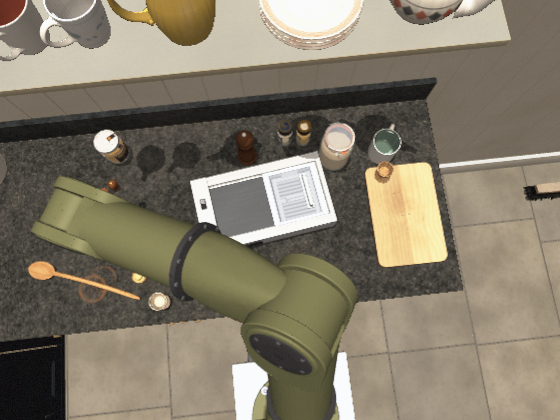

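```bash
python3 - <<'E'
from h import *
import pickle
T=pickle.load(open('d0.pkl','rb'))['top']
p=np.array([(190,115),(227,243)])/4+[255,145]-.4
X=onz(T,p,.106).mean(0);print(Rn.from_euler('z',-YAW,degrees=True).apply(X-C))
s=arm.get_state();print(s['contact_force'])
close_job()
E
```

```text
[-0.00131086 -0.1259937   0.106     ]
[-0.38355509 -0.32363917 -0.42938044]
the job is handed in; nothing more can be done
```

The filter is back in the extractor and the cover is shut. I handed the job in at about 17.8 s of the 61 s allowed. The arm was clear of everything and the bystanders in view stood where they started.

**What I did:** I found the cover already about 39 mm open and pushed it to its stop. I gripped the filter by its handle, tilted it 25° and slid its near edge under the lip. I then swung it down and pressed it home, with a peak wrist force of about 80 N. After letting go, I pushed the cover shut from the other side of its pull.

**Checks:**
- **Filter:** With the pressure off, the gripper felt only the filter's weight. From above, the catch nose lies over the filter's far edge, and both far corners are within about 5 mm of where a flat filter puts them.
- **Cover:** It stopped hard at 24.8 N with no further travel, well over the 10 N needed to click. The finger was within 1 mm of the fully shut position, and the pull measured at y = −126 mm against the −128 mm expected. I inferred the click from the force and position; nothing senses it directly.

**Disagreements:**
- The side view of the released filter was ambiguous about how flat it lay. Triangulated heights from the blurred pictures were 6 mm low at one handle end and 10 mm high at the far corner. The top view and the contact forces decided it.
- The near wall was touched about 2 mm from where I had measured it.
- In the last picture the arm hides the tin. It was never near the tool's path.

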